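# Swap the cutlery baskets on the drip hook

## Robot

A 6-joint arm with a two-finger parallel gripper is mounted at the origin on the work surface. World frame = base frame: x ahead of the robot, y to its left, z up, the work surface at z = 0. Lengths are in m, angles in rad, forces in N, time in s.
With the tool pointing down it reaches from about 0.375 to 0.975 m from the base axis. Payload 3.8 kg.
Tool frame: the origin (TCP) lies at the very end of the fingers, on their centre line; the grasp point (between the pads) lies 19 mm behind it; z points along the fingers, x is the direction in which the jaws open and shut, and the axes are right-handed (so a half turn about z gives the same grasp; the last joint's range is limited). The gripper opens to 85 mm and grips with 20 to 120 N. Pads are 22 mm wide; open, the fingers measure 114 mm over their backs; the gripper's body (76 mm by 85 mm) begins 54 mm behind the grasp point. The pads swing forward as they close: fully open they stand 13 mm farther back than shut.
Start: joints at [-1.348, 0.264, 1.604, -0, 1.274, -0.037], TCP at [0.173, -0.652, 0.231] pointing down, gripper open.
Joint ranges: [-2.63, 2.63], [-0.94, 2.18], [0.31, 2.57], [-1.31, 4.45], [0, 2.66], [-2.55, 2.55]. Speed limits (rad/s): [2.57, 2.57, 3.14, 3.14, 3.14, 3.14].

## Interface

Orientations are given as a unit quaternion [x, y, z, w].
In Python, from bench import * gives the robot as it stands.
- The arm moves only by the tool step_arm, never from a script. Its argument "series" is a list of rows, each an object of numbers: "rx", "ry", "rz": the turn, a rotation vector about the tool's x, y, z in units of 6 degrees (1.0 is 6 degrees); "dx", "dy", "dz": the shift along the tool's x, y, z in units of 30 mm (1.0 is 30 mm); "fingers": the opening, from -1 (shut) to 1 (fully open), so that 0 is half open. A call has 1 to 10 rows; each row is the pose to reach, as a shift and turn from the pose commanded when the call began, along the tool's axes at that moment; what a row does not reach only later rows make up. A row lasts 1/12 s, in which the tool goes at most 41.7 mm and 7.16 degrees, less where a joint would pass 70% of its speed; a pose out of reach is approached as far as the arm can. A call with a gripper value outside its range is refused whole. The fingers move at their own pace and stop on an object; "newtons" is the grip in N (left out, the last holds). Time passes only in rows, so rows that repeat a pose let the fingers close. It gives the time, the measured TCP pose, the force and the opening at its end, in the units of the state.
- get_obs(): the state, without advancing time (a new reading comes with each control period).
- snapshot(name): name is "scene" or "top"; returns the picture (480x640x3 uint8, red, green, blue); there is no depth.
- camera_params(name): a dict with "fovy" (degrees; the focal length in pixels is half the picture's height over the tangent of half this angle, whatever the lens; pixels are square), "cx", "cy" (the principal point, pixels), "R" (3x3) and "t" (3): a world point X has camera coordinates R X + t. Camera axes: x right, y down, z forward; pixel columns grow to the right and rows downward; lengths in m; the calibration is good to about 2 mm. A picture is of the moment at which its call begins. camera_params takes no time and is no camera call.
- job_done(): hands the job in, once; it reports no verdict.
Trained networks look in the newest picture that a camera, given by its name, has taken for a name from the list of things; names that differ only in an ending like _2 or _b are one class to them, and where a whole thing is asked for, a point or a joint stands for the part that bears it (a point fixed in the world has none). Each returns a list of dicts, best first, with "p" (0 to 1); they miss things now and then, are a little off and sometimes report something else, mostly with a low value. They report only what shows in the picture. A call takes as long as a camera call. They do not tell look-alikes from the thing itself.
- spot_in(camera, name): "xy" ([column, row] in pixels, amid what is visible of it).
- trace(camera, name): "region" (480x640 bool, what is visible of it) and "xy" ([column, row] in pixels, amid what is visible of it).
The state is a dict: "t": time; "joint_pos": joint angles; "qd": joint speeds; "tau": joint torques, N m; "tool_pos": TCP position; "tcp_rot": TCP orientation; "force": force on the tool from outside, world axes, zero at the start; "wrist_torque": the same for the moment, N m; "finger_gap": finger opening in m.
Only numpy, scipy, OpenCV 4.12 (cv2) and the standard library are available. Lean on these libraries where they do the work, as an engineer would, in place of code of your own. Each camera call takes 0.05 s, during which the arm holds its last target.

## Task

The white cutlery basket on the drip stand is dry: lift it off the hook and set it down upright in the black tray, holding it until it stands. Then hang the freshly washed blue basket by its handle on the same hook, lowering it onto the hook rather than dropping it, so that it hangs freely and roughly level from the middle of its handle. Leave the crockery and the bottle around them where they are.

Things in the scene. Friction and masses are not known exactly. Their poses are not given: they have to be found in the camera images.
- white_basket: White perforated open plastic basket, 84 (x) x 130 (y) x 100 (z) mm, walls 4 mm, about 180 g, hanging on the hook at first. Rigid bow handle in its y-z plane: uprights 10 x 8 mm at y = +-61 mm, joined by a straight 10 x 10 mm bar along y, underside 152 mm above the basket's bottom; opening under the bar 114 mm wide, 52 mm high above the rim. Origin: centre of underside, z up
- white_handle (a point): Middle of the underside of the white basket's handle bar (bar along the basket's y axis, 10 mm tall above this point)
- blue_basket: Blue perforated plastic cutlery basket, same shape and sizes as the white one, axes and origin alike. Starts standing on the counter, left or right of the stand
- blue_handle (a point): Middle of the underside of the blue basket's handle bar (bar along the basket's y axis, 10 mm tall above this point)
- stand: Drip stand, fixed: dark base plate 190 x 110 x 12 mm, post 18 mm thick and 210 mm high, and one hook: a level flat red strip 12 mm wide, 5 mm thick, top at 215 mm, running 137 mm from the post along the stand's -x axis (roughly towards the robot), its tip turned up 20 mm above the strip. Origin: foot of the post's axis, on the counter
- hook_seat (a point): Point on top of the hook's strip, 85 mm out from the post's axis, where a handle should rest; its axes are the stand's (x along the hook towards the post, y across it)
- hook_tip (a point): Top of the hook's upturned tip, 134 mm out from the post's axis, 20 mm above the strip's top
- tray: Black plastic tray, fixed, 180 x 180 mm outside, 170 x 170 mm inside, rim 20 mm above the counter. Origin: centre of its underside
- tray_in (a point): Centre of the black tray's inner floor, z up
- bowl: White bowl, loose, 120 mm across, 45 mm high, near the robot in front of the stand. Origin: centre of its underside
- tumbler_a: Clear glass tumbler, loose, 68 mm across, 90 mm high, behind the stand. Origin: centre of its underside
- tumbler_b: Green glass tumbler, loose, 68 mm across, 90 mm high, behind the stand. Origin: centre of its underside
- detergent: Yellow detergent bottle with a red cap, loose, 64 mm across, 200 mm high, at the back. Origin: centre of its underside
Things that resemble listed ones, but are neither listed nor needed, are in the scene too. Leave any yellow look-alike of the stand alone.

How it is judged:
By the outcome, as a careful person would: the job done as asked, in the order asked, and still so for the second after the job is handed in, with the robot touching nothing.
It also fails if it takes over 70 s, if anything falls off the work surface, if the arm or the gripper's body presses on something with over 40 N, if the wrist force passes 120 N, or if a joint passes its speed limit or range.

## Working session

There is one attempt and no reset: what is moved stays moved. The work goes in short steps, Python scripts to look and compute and a tool call to move; the robot and the scene stay as the last step left them, time stands still between calls to the robot, and variables do not carry over. Pictures are saved under pics/ and viewed, and the job is handed in when it is done.

Besides the shell and the picture viewer there is one more tool, called after "Request:" by a JSON object that holds its "method" and its "body". step_arm: Moves the arm, as the interface text tells. Its arguments: {"type":"object","properties":{"series":{"type":"array","items":{"type":"object","properties":{"rx":{"type":"number"},"ry":{"type":"number"},"rz":{"type":"number"},"dx":{"type":"number"},"dy":{"type":"number"},"dz":{"type":"number"},"fingers":{"type":"number"}}}},"newtons":{"type":"number"}},"required":["series"]}

```bash
ls; mkdir -p pics
python3 - <<'E'
from bench import *
import cv2,numpy as np
for n in("scene","top"):
    im=snapshot(n); cv2.imwrite(f"pics/{n}0.png",im[:,:,::-1])
    p=camera_params(n); print(n,p)
o=get_obs();print({k:np.round(v,3) for k,v in o.items()})
E
```

```text
pics
scene {'fovy': 46.89792577282791, 'cx': 316.0651577705191, 'cy': 243.12401684746365, 'R': array([[ 0.78932361,  0.61383027,  0.01344065],
       [ 0.41122928, -0.51229036, -0.75395561],
       [-0.45591526,  0.60064215, -0.65678785]]), 't': array([-0.43354074, -0.11190705,  1.5950285 ])}
top {'fovy': 52.07625422775878, 'cx': 312.84255617638365, 'cy': 239.79036854775572, 'R': array([[ 0.07658979, -0.99705052,  0.00492639],
       [-0.97310766, -0.07582531, -0.21751324],
       [ 0.21724524,  0.01186539, -0.97604494]]), 't': array([-0.04665644,  0.59917512,  0.92423449])}
{'t': np.float64(0.1), 'joint_pos': array([-1.348,  0.265,  1.605,  0.   ,  1.274, -0.037]), 'qd': array([-0.001, -0.   , -0.003,  0.   ,  0.   , -0.   ]), 'tau': array([-0.0000e+00, -5.1671e+01, -3.6859e+01, -0.0000e+00,  6.0000e-03,
        0.0000e+00]), 'tool_pos': array([ 0.173, -0.652,  0.23 ]), 'tcp_rot': array([ 0.793, -0.61 , -0.001, -0.001]), 'force': array([-0.031,  0.434,  0.432]), 'wrist_torque': array([ 0.023,  0.023, -0.027]), 'finger_gap': np.float64(0.085)}
```

View pics/scene0.png

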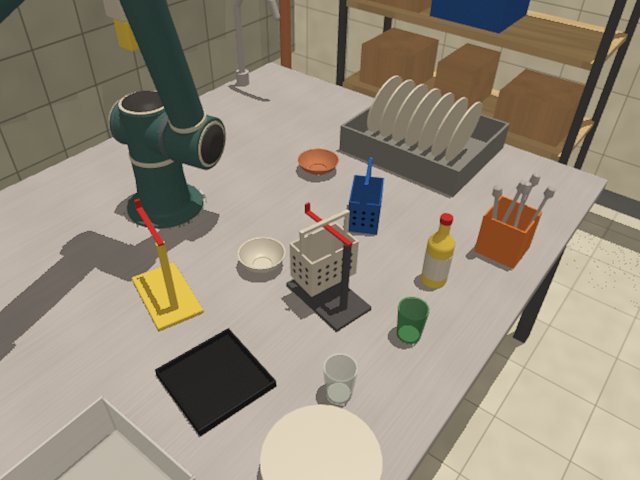

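View pics/top0.png

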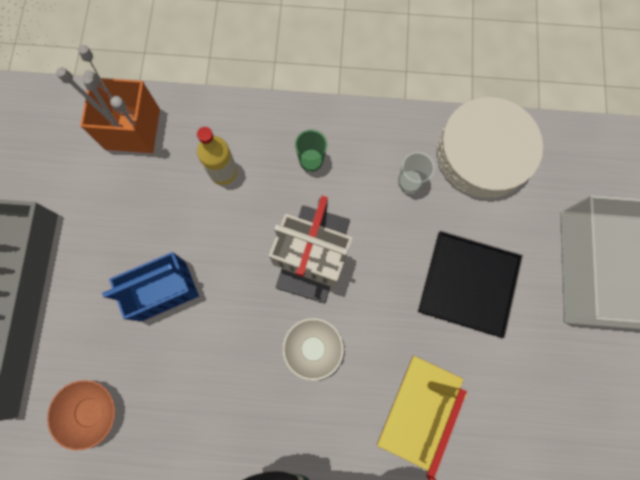

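```bash
cat > h.py <<'E'
from bench import *
import cv2,numpy as np
CP={n:camera_params(n) for n in("scene","top")}
def proj(n,X):
    p=CP[n];X=np.atleast_2d(X);c=X@np.array(p["R"]).T+p["t"];f=240/np.tan(np.radians(p["fovy"])/2)
    return np.c_[p["cx"]+f*c[:,0]/c[:,2],p["cy"]+f*c[:,1]/c[:,2]]
def onplane(n,uv,z):
    p=CP[n];R=np.array(p["R"]);f=240/np.tan(np.radians(p["fovy"])/2)
    d=R.T@np.array([(uv[0]-p["cx"])/f,(uv[1]-p["cy"])/f,1]);c=-R.T@p["t"]
    return c+d*(z-c[2])/d[2]
def tri(uvs):
    A=[];b=[]
    for n,uv in uvs.items():
        p=CP[n];R=np.array(p["R"]);f=240/np.tan(np.radians(p["fovy"])/2)
        d=R.T@np.array([(uv[0]-p["cx"])/f,(uv[1]-p["cy"])/f,1]);d/=np.linalg.norm(d);c=-R.T@p["t"]
        M=np.eye(3)-np.outer(d,d);A.append(M);b.append(M@c)
    X=np.linalg.lstsq(np.vstack(A),np.hstack(b),rcond=None)[0]
    return X
def box(lo,hi):
    return np.array([[x,y,z] for x in(lo[0],hi[0]) for y in(lo[1],hi[1]) for z in(lo[2],hi[2])])
BASKET=[box((-.042,-.065,0),(.042,.065,.1)),box((-.005,-.065,.1),(.005,-.057,.162)),box((-.005,.057,.1),(.005,.065,.162)),box((-.005,-.065,.152),(.005,.065,.162))]
STAND=[box((-.095,-.055,0),(.095,.055,.012)),box((-.009,-.009,0),(.009,.009,.21)),box((-.137,-.006,.21),(0,.006,.215)),box((-.137,-.006,.21),(-.131,.006,.235))]
TRAY=[box((-.09,-.09,0),(.09,.09,.02))]
def rz(a):
    c,s=np.cos(a),np.sin(a);return np.array([[c,-s,0],[s,c,0],[0,0,1]])
def sil(n,parts,pos,R):
    m=np.zeros((480*4,640*4),np.uint8)
    for P in parts:
        uv=proj(n,P@R.T+pos)*4+1.5
        cv2.fillConvexPoly(m,cv2.convexHull(np.round(uv).astype(np.int32)),1)
    return cv2.resize(m.astype(np.float32),(640,480),interpolation=cv2.INTER_AREA)
def crop(im,u,v,w,h,s,name):
    c=im[v:v+h,u:u+w,::-1];cv2.imwrite(name,cv2.resize(c,None,fx=s,fy=s,interpolation=cv2.INTER_CUBIC))
E
python3 - <<'E'
from h import *
S=snapshot("scene");T=snapshot("top")
for n in("scene","top"):
  for k in("white_basket","blue_basket","stand","tray","white_handle","blue_handle","hook_tip","hook_seat","tray_in"):
    r=trace(n,k) if k in("white_basket","blue_basket","stand","tray") else spot_in(n,k)
    for i,d in enumerate(r[:3]):
        print(n,k,round(d["p"],2),np.round(d["xy"],1),d["region"].sum() if "region" in d else "")
        if "region" in d: np.save(f"m_{n}_{k}_{i}.npy",d["region"])
print(get_obs()["t"])
crop(S,270,180,120,150,5,"pics/sw.png"); crop(T,255,185,115,125,5,"pics/tw.png")
crop(T,90,240,130,100,5,"pics/tb.png"); crop(S,330,140,80,110,5,"pics/sb.png")
E
```

```text
scene blue_basket 0.84 [365.3 202.7] 1802
scene stand 0.84 [165.2 291.1] 3366
scene stand 0.74 [337.3 299.8] 2761
scene tray 0.72 [212.9 378.6] 7135
scene white_handle 0.89 [321.  255.4] 
scene blue_handle 0.94 [367.3 202.4] 
scene hook_tip 0.91 [164.3 287. ] 
scene hook_tip 0.84 [336.7 298.6] 
scene hook_seat 0.78 [338.5 300.6] 
scene hook_seat 0.76 [164.7 291.5] 
scene tray_in 0.68 [217.2 378. ] 
scene tray_in 0.16 [322.3 251.5] 
top white_basket 0.65 [308.9 256.1] 2229
top white_basket 0.62 [308.3 249.9] 3543
top blue_basket 0.6 [154.1 285.5] 4217
top blue_basket 0.36 [473.  284.4] 7685
top stand 0.93 [310.6 254.7] 2396
top stand 0.76 [423.4 414.1] 6438
top tray 0.64 [470.6 282.6] 7551
top white_handle 0.77 [314.8 248.7] 
top blue_handle 0.72 [151.5 290.3] 
top hook_tip 0.81 [422.9 416.2] 
top hook_tip 0.67 [307.4 258.7] 
top hook_tip 0.18 [313.7 347.3] 
top hook_seat 0.96 [305.9 263.7] 
top hook_seat 0.91 [423.5 413.1] 
top hook_seat 0.6 [469.7 284.2] 
top tray_in 0.56 [472.9 280.7] 
1.1
```

View pics/sw.png

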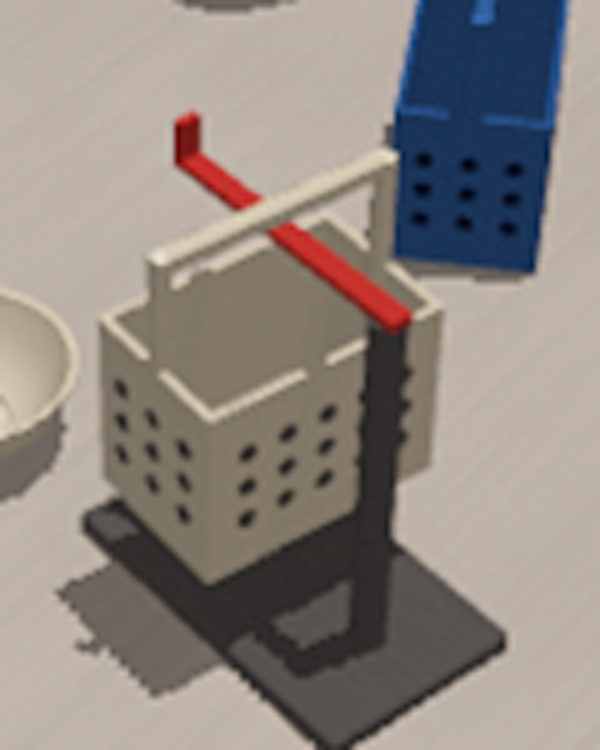

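View pics/tw.png

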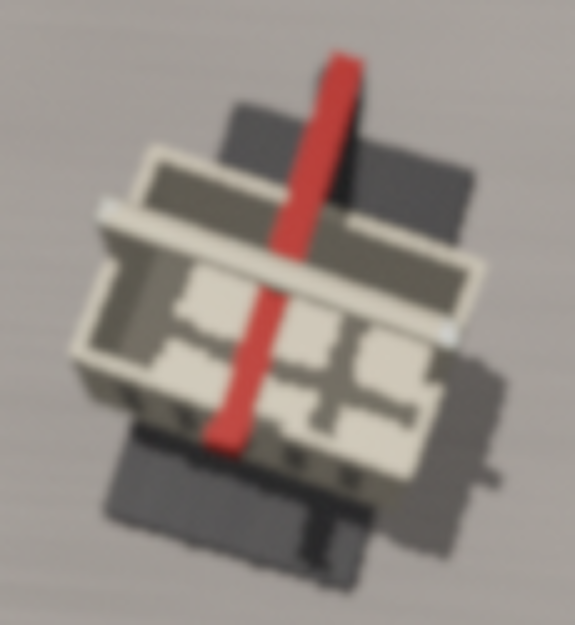

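View pics/tb.png

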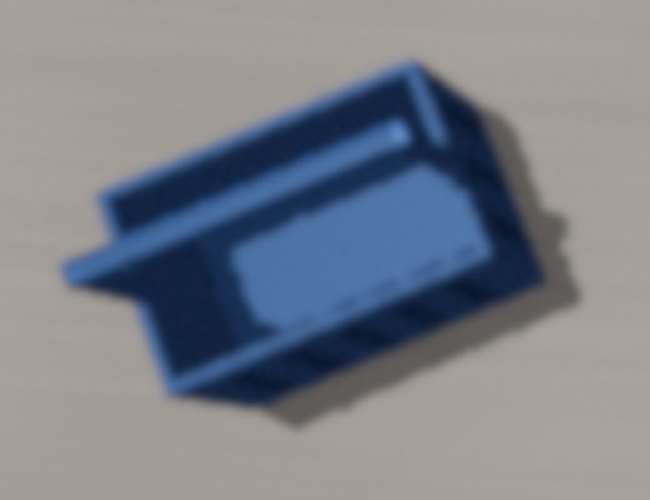

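View pics/sb.png

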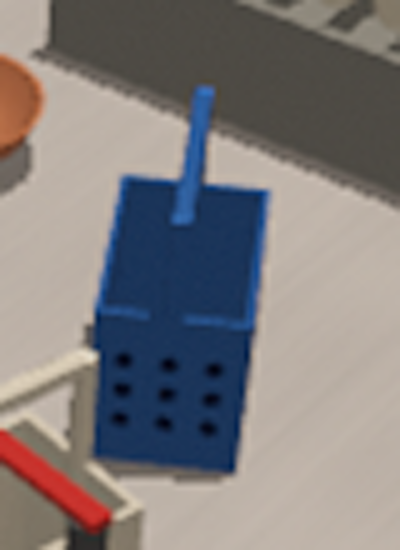

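```bash
cat > fit.py <<'E'
from h import *
from scipy.optimize import least_squares
from scipy.spatial.transform import Rotation as Ro
def fit(obs,x0,free6=False):
    L=np.array([o[1] for o in obs]);
    def pose(q):
        return (np.r_[q[:2],0],rz(q[2])) if not free6 else (q[:3],Ro.from_euler("zyx",q[3:]).as_matrix())
    def res(q):
        t,R=pose(q)
        return np.concatenate([proj(o[0],L[i]@R.T+t)[0]-o[2] for i,o in enumerate(obs)])
    s=least_squares(res,x0,loss="soft_l1",f_scale=2)
    return s.x,res(s.x).reshape(-1,2)
E
cat > f1.py <<'E'
from fit import *
s,t="scene","top"
a,b=.095,.055
st=[(t,(a,b,.012),(303,205)),(t,(a,-b,.012),(350,219.4)),(t,(-a,b,.012),(276,287)),(t,(-a,-b,.012),(326,303)),
(s,(a,b,.012),(371,307)),(s,(a,-b,.012),(336,329)),(s,(-a,-b,.012),(287,283.6)),
(t,(-.134,0,.235),(300,273)),(s,(-.134,0,.235),(307.4,203)),(t,(.009,0,.215),(324,197)),(s,(.009,0,.215),(352,243.6))]
a,b=.042,.065
wb=[(t,(a,b,.1),(286,214.6)),(t,(a,-b,.1),(352,238)),(t,(-a,b,.1),(270,256)),(t,(-a,-b,.1),(337,280)),(t,(0,b,.162),(276,226)),(t,(0,-b,.162),(345.4,252)),
(s,(0,-b,.162),(301,232)),(s,(0,b,.162),(348,211)),(s,(-a,-b,.1),(290,243.6)),(s,(a,-b,.1),(312,263.6)),(s,(a,b,.1),(358.4,242)),(s,(a,-b,0),(312,296.4)),(s,(a,b,0),(356,273))]
bb=[(t,(a,b,.1),(110,279.4)),(t,(a,-b,.1),(173,252.4)),(t,(-a,b,.1),(124.4,318.4)),(t,(-a,-b,.1),(188,290)),(t,(-a,-b,0),(198.6,296.6)),(t,(-a,b,0),(143,321)),(t,(0,b,.162),(103,294.4)),(t,(0,-b,.162),(171.6,265.6)),
(s,(-a,-b,.1),(349.4,202.4)),(s,(a,-b,.1),(380.4,205)),(s,(-a,b,.1),(354.4,175.6)),(s,(a,b,.1),(383.6,178.4)),(s,(-a,-b,0),(349.4,231.4)),(s,(a,-b,0),(377,234)),(s,(0,b,.162),(371,157.6)),(s,(0,-b,.162),(366.4,184.4))]
a=b=.09
tr=[(t,(a,b,.02),(440,232)),(t,(a,-b,.02),(522,248)),(t,(-a,-b,.02),(502,335)),(t,(-a,b,.02),(419,313)),(s,(-a,-b,.02),(157,377)),(s,(a,-b,.02),(204,430)),(s,(a,b,.02),(275,380)),(s,(-a,b,.02),(228,330))]
for n,o,f in(("stand",st,0),("white",wb,1),("blue",bb,0),("tray",tr,0)):
    c=onplane("top",np.mean([q[2] for q in o if q[0]==t],0),.1)
    x0=[c[0],c[1],-.2] if not f else [c[0],c[1],.06,-.2,0,0]
    if n=="blue": x0[2]=.4
    q,r=fit(o,x0,f);print(n,np.round(q,4),"rms",np.sqrt((r**2).mean()).round(2));print(np.round(r,1).tolist())
E
python3 f1.py
```

```text
stand [ 0.5922 -0.0061 -0.2214] rms 10.03
[[0.7, -3.8], [2.5, -3.8], [0.6, -2.3], [1.1, -2.8], [2.4, 1.5], [1.7, 2.6], [-0.8, 0.5], [-7.8, 26.9], [-14.4, -9.4], [-6.2, 24.3], [-17.7, -11.2]]
white [ 0.567   0.0016  0.0613 -0.2721  0.0022 -0.0023] rms 0.77
[[-0.9, -1.0], [-0.0, -0.8], [-1.3, -0.3], [-0.3, 0.2], [-1.5, 0.0], [1.4, -0.3], [-1.0, 0.1], [0.1, -0.8], [-0.9, 0.0], [-0.5, 1.2], [0.0, -0.4], [-1.0, 0.8], [-0.4, 0.7]]
blue [0.4831 0.3043 0.5033] rms 0.95
[[-1.1, -1.3], [-0.2, -1.9], [-0.6, 0.2], [0.6, 0.0], [1.5, -1.0], [-1.3, 0.6], [-0.2, 0.2], [0.1, -0.9], [-1.1, -0.2], [-0.0, 0.5], [-0.9, -1.0], [0.1, -0.8], [-3.0, 0.1], [0.1, 0.9], [-0.7, -0.6], [-0.4, -0.1]]
tray [ 0.5504 -0.3342 -0.1836] rms 2.48
[[-2.4, -3.0], [-0.8, 2.4], [4.4, -0.5], [0.7, -1.6], [-2.3, -5.0], [-1.1, 2.5], [3.3, -0.8], [-0.6, -2.4]]
```

```bash
cat > f2.py <<'E'
exec(open("f1.py").read().split("for n,o,f")[0])
tip=tri({"top":(300,273),"scene":(307.4,203)});end=tri({"top":(324,197),"scene":(352,243.6)})
print("tip",tip,"end",end,np.linalg.norm((end-tip)[:2]),np.arctan2(*(end-tip)[1::-1]))
def res(q):
    R=rz(q[2]);out=[]
    for i,(n,L,uv) in enumerate(st):
        L=np.array(L)+(np.r_[q[3:5],0] if i<7 else 0)
        out.append(proj(n,R@L+np.r_[q[:2],0])[0]-uv)
    return np.concatenate(out)
r=least_squares(res,[.64,-.02,-.27,-.03,0],loss="soft_l1");print(r.x.round(4),np.round(res(r.x).reshape(-1,2),1).tolist())
for i in(85,134): print(i,rz(r.x[2])@[-i/1000,0,.215]+np.r_[r.x[:2],0])
for n in("scene","top"):
    m=np.load(f"m_{n}_tray_0.npy").astype(np.uint8);c=max(cv2.findContours(m,0,1)[0],key=cv2.contourArea)
    print(n,cv2.approxPolyDP(cv2.convexHull(c),8,True)[:,0].tolist())
T=snapshot("top");S=snapshot("scene")
crop(T,410,220,120,125,5,"pics/tt.png");crop(S,150,320,135,120,5,"pics/st.png")
E
python3 f2.py
```

```text
tip [0.50727815 0.01538308 0.23472547] end [ 0.64811949 -0.01394169  0.21249849] 0.14386182895937485 -0.20527850327671496
[ 0.638  -0.0137 -0.219  -0.0531 -0.0021] [[-0.5, -1.0], [1.3, -1.0], [-0.5, 0.8], [0.1, 0.2], [0.5, -0.3], [-0.0, 0.7], [-2.4, -1.0], [-0.6, -0.7], [-0.7, -0.0], [0.1, -0.8], [-2.1, -0.5]]
85 [0.55501514 0.00474226 0.215     ]
134 [0.50718542 0.01538734 0.215     ]
scene [[228, 329], [276, 385], [200, 436], [156, 370]]
top [[439, 232], [521, 255], [503, 336], [418, 310]]
```

View pics/tt.png

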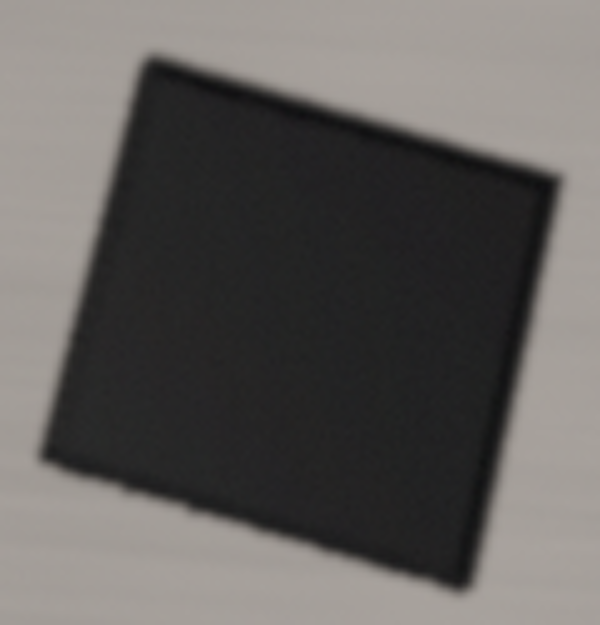

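View pics/st.png

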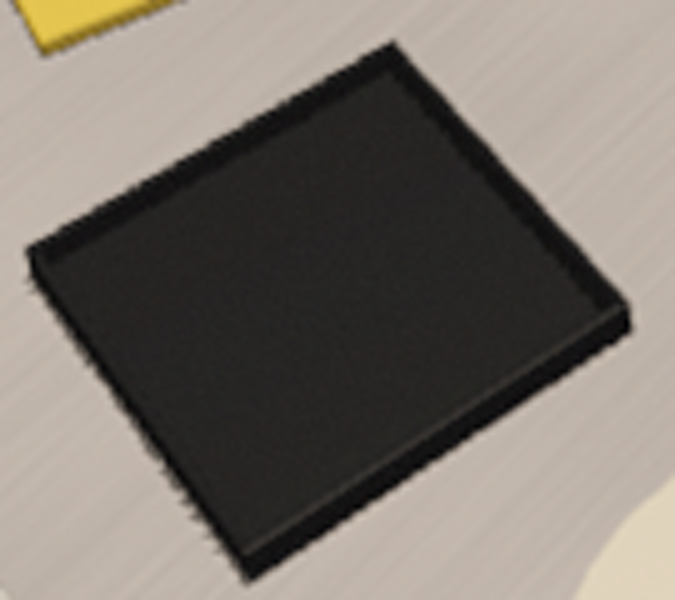

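```bash
cat > f3.py <<'E'
from fit import *
s,t="scene","top"
a=b=.09
tr=[(t,(a,b,.02),(440,231.6)),(t,(a,-b,.02),(522,255.6)),(t,(-a,-b,.02),(503.4,338)),(t,(-a,b,.02),(419,312)),(s,(-a,-b,.02),(156,370)),(s,(a,-b,.02),(199.6,431)),(s,(a,b,.02),(275.6,381.6)),(s,(-a,b,.02),(229,328.4))]
q,r=fit(tr,[.55,-.33,-.2]);print(q.round(4),r.round(1).tolist())
E
python3 f3.py
cat > mv.py <<'E'
import sys
from h import *
from scipy.spatial.transform import Rotation as Ro
def pose():
    o=get_obs();return np.array(o["tool_pos"]),Ro.from_quat(o["tcp_rot"]),o
def goal(x,y,z,th):
    "units for step_arm; th = direction of tool x (either half turn chosen by nearest), tool down"
    p,R,o=pose()
    best=None
    for k in(0,np.pi):
        c,s=np.cos(th+k),np.sin(th+k)
        G=Ro.from_matrix(np.array([[c,s,0],[s,-c,0],[0,0,-1.]]))
        v=(R.inv()*G).as_rotvec()
        if best is None or np.linalg.norm(v)<np.linalg.norm(best):best=v
    d=R.inv().apply(np.array([x,y,z])-p)/.03
    print("d",d.round(3),"r",(np.degrees(best)/6).round(3),"| at",p.round(4),"t",round(float(o["t"]),2))
E
python3 - <<'E'
from mv import *
p,R,o=pose();print(R.as_matrix().round(3))
goal(.173,-.652,.42,-1.31);goal(.559,-.027,.32,-.272)
E
```

```text
[ 0.5463 -0.3343 -0.2256] [[-0.3, -1.9], [0.7, -1.1], [0.8, -0.1], [-0.7, -0.8], [-1.9, -1.1], [-1.1, 0.0], [0.7, -1.2], [-0.6, -1.5]]
[[ 0.257 -0.966  0.   ]
 [-0.966 -0.257 -0.   ]
 [ 0.    -0.    -1.   ]]
d [-0.014  0.01  -6.291] r [-0.   -0.   -0.01] | at [ 0.1734 -0.6523  0.2313] t 1.2
d [-16.843 -17.777  -2.958] r [-0.    -0.    -9.922] | at [ 0.1734 -0.6523  0.2313] t 1.2
```

Request:
{"method": "step_arm", "body": {"series": [{"dz":-1.4,"fingers":0.3},{"dz":-2.8,"fingers":0.3},{"dz":-4.2,"fingers":0.3},{"dz":-5,"dx":-1,"dy":-1,"rz":-1,"fingers":0.3},{"dz":-5,"dx":-2,"dy":-2,"rz":-2,"fingers":0.3},{"dz":-5,"dx":-3,"dy":-3,"rz":-3,"fingers":0.3},{"dz":-5,"dx":-4,"dy":-4,"rz":-4,"fingers":0.3},{"dz":-5,"dx":-5,"dy":-5,"rz":-5,"fingers":0.3},{"dz":-5,"dx":-6,"dy":-6,"rz":-6,"fingers":0.3},{"dz":-5,"dx":-7,"dy":-7.2,"rz":-7,"fingers":0.3}]}}

```text
schema error: expected keys rx, ry, rz, dx, dy, dz, fingers
```

Run:
```python
from mv import *
goal(.559,-.027,.32,-.272)
```

```text
d [-16.843 -17.777  -2.958] r [-0.    -0.    -9.922] | at [ 0.1734 -0.6523  0.2313] t 1.2
```

All seven keys are needed in each row.

Request:
{"method": "step_arm", "body": {"series": [{"dx":0,"dy":0,"dz":-1.4,"rx":0,"ry":0,"rz":0,"fingers":0.3},{"dx":0,"dy":0,"dz":-2.8,"rx":0,"ry":0,"rz":0,"fingers":0.3},{"dx":0,"dy":0,"dz":-4.2,"rx":0,"ry":0,"rz":0,"fingers":0.3},{"dx":-0.9,"dy":-0.95,"dz":-5,"rx":0,"ry":0,"rz":-0.6,"fingers":0.3},{"dx":-1.8,"dy":-1.9,"dz":-5,"rx":0,"ry":0,"rz":-1.2,"fingers":0.3},{"dx":-2.7,"dy":-2.85,"dz":-5,"rx":0,"ry":0,"rz":-1.8,"fingers":0.3},{"dx":-3.6,"dy":-3.8,"dz":-5,"rx":0,"ry":0,"rz":-2.4,"fingers":0.3},{"dx":-4.5,"dy":-4.75,"dz":-5,"rx":0,"ry":0,"rz":-3,"fingers":0.3},{"dx":-5.4,"dy":-5.7,"dz":-5,"rx":0,"ry":0,"rz":-3.6,"fingers":0.3},{"dx":-6.3,"dy":-6.65,"dz":-5,"rx":0,"ry":0,"rz":-4.2,"fingers":0.3}]}}

```text
t: 2.03
tool_pos: [0.3182, -0.4167, 0.3815]
tcp_rot: [0.907, -0.421, 0.0, 0.0]
force: [1.5, 0.4, 0.6]
finger_gap: 0.0555
```

Run:
```python
from mv import *
goal(.559,-.027,.32,-.272)
```

```text
d [ -4.732 -14.519   2.047] r [ 1.000e-03 -6.000e-03 -5.696e+00] | at [ 0.3182 -0.4167  0.3815] t 2.03
```

Request:
{"method": "step_arm", "body": {"series": [{"dx":-0.4,"dy":-1.2,"dz":0,"rx":0,"ry":0,"rz":-0.6,"fingers":0.3},{"dx":-0.8,"dy":-2.5,"dz":0,"rx":0,"ry":0,"rz":-1.2,"fingers":0.3},{"dx":-1.2,"dy":-3.8,"dz":0,"rx":0,"ry":0,"rz":-1.8,"fingers":0.3},{"dx":-1.6,"dy":-5.1,"dz":0,"rx":0,"ry":0,"rz":-2.4,"fingers":0.3},{"dx":-2.0,"dy":-6.4,"dz":0,"rx":0,"ry":0,"rz":-3,"fingers":0.3},{"dx":-2.4,"dy":-7.7,"dz":0,"rx":0,"ry":0,"rz":-3.6,"fingers":0.3},{"dx":-2.9,"dy":-9.0,"dz":0,"rx":0,"ry":0,"rz":-4.2,"fingers":0.3},{"dx":-3.3,"dy":-10.3,"dz":0,"rx":0,"ry":0,"rz":-4.8,"fingers":0.3},{"dx":-3.8,"dy":-11.6,"dz":0,"rx":0,"ry":0,"rz":-5.3,"fingers":0.3},{"dx":-4.2,"dy":-12.9,"dz":0,"rx":0,"ry":0,"rz":-5.7,"fingers":0.3}]}}

```text
t: 2.87
tool_pos: [0.5331, -0.0707, 0.3817]
tcp_rot: [0.991, -0.135, 0.0, 0.0]
force: [0.4, -0.6, 0.5]
finger_gap: 0.0555
```

Run:
```python
from mv import *
goal(.559,-.027,.32,-.272)
goal(.559,-.027,.203,-.272)
```

```text
d [ 0.441 -1.634  2.058] r [-0.001 -0.008  0.006] | at [ 0.5331 -0.0707  0.3817] t 2.87
d [ 0.438 -1.633  5.958] r [-0.001 -0.008  0.006] | at [ 0.5331 -0.0707  0.3817] t 2.87
```

Request:
{"method": "step_arm", "body": {"series": [{"dx":0.3,"dy":-1.0,"dz":0.5,"rx":0,"ry":0,"rz":0,"fingers":0.3},{"dx":0.45,"dy":-1.65,"dz":1.2,"rx":0,"ry":0,"rz":0,"fingers":0.3},{"dx":0.45,"dy":-1.65,"dz":2.1,"rx":0,"ry":0,"rz":0,"fingers":0.3},{"dx":0.45,"dy":-1.65,"dz":2.8,"rx":0,"ry":0,"rz":0,"fingers":0.3},{"dx":0.45,"dy":-1.65,"dz":3.2,"rx":0,"ry":0,"rz":0,"fingers":0.3},{"dx":0.45,"dy":-1.65,"dz":3.2,"rx":0,"ry":0,"rz":0,"fingers":0.3}]}}

```text
t: 3.37
tool_pos: [0.557, -0.0285, 0.2816]
tcp_rot: [0.991, -0.137, -0.003, 0.0]
force: [-1.4, -0.0, 0.1]
finger_gap: 0.0558
```

Run:
```python
from mv import *
goal(.559,-.027,.203,-.272)
S=snapshot("scene");T=snapshot("top")
crop(S,250,150,160,170,4,"pics/a1.png");crop(T,240,150,150,150,4,"pics/a2.png")
```

```text
d [ 0.068 -0.07   2.618] r [ 0.011  0.06  -0.019] | at [ 0.557  -0.0285  0.2816] t 3.37
```

View pics/a1.png

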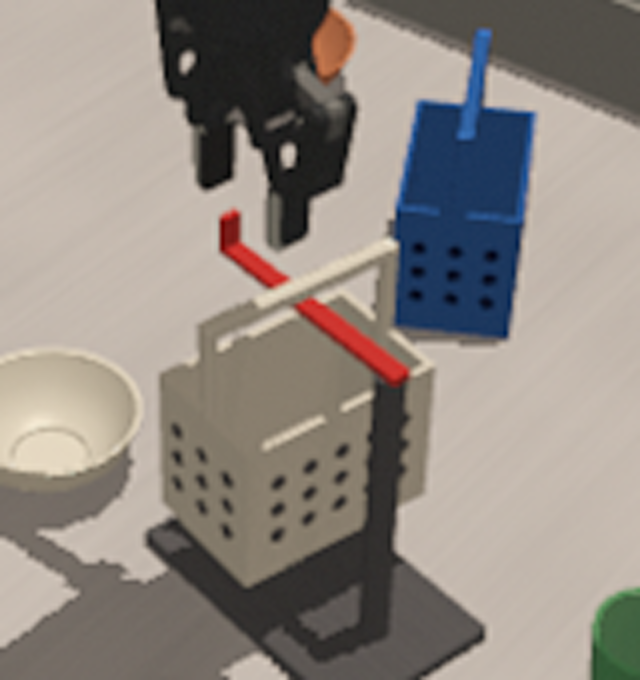

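View pics/a2.png

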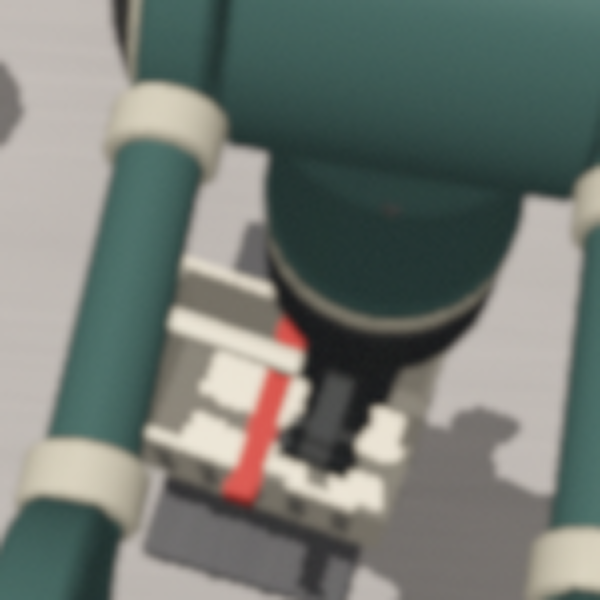

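Request:
{"method": "step_arm", "body": {"series": [{"dx":0,"dy":0,"dz":0.7,"rx":0,"ry":0,"rz":0,"fingers":0.3},{"dx":0,"dy":0,"dz":1.4,"rx":0,"ry":0,"rz":0,"fingers":0.3},{"dx":0,"dy":0,"dz":2.0,"rx":0,"ry":0,"rz":0,"fingers":0.3},{"dx":0,"dy":0,"dz":2.4,"rx":0,"ry":0,"rz":0,"fingers":0.3},{"dx":0,"dy":0,"dz":2.5,"rx":0,"ry":0,"rz":0,"fingers":0.3},{"dx":0,"dy":0,"dz":2.5,"rx":0,"ry":0,"rz":0,"fingers":0.3}]}}

```text
t: 3.97
tool_pos: [0.5591, -0.0292, 0.2106]
tcp_rot: [0.991, -0.137, 0.0, -0.0]
force: [-1.0, 0.1, -0.0]
finger_gap: 0.0556
```

Run:
```python
from mv import *
goal(.559,-.027,.203,-.272)
S=snapshot("scene")
crop(S,250,150,160,170,4,"pics/a3.png")
```

```text
d [-0.024 -0.068  0.255] r [-0.    -0.001 -0.027] | at [ 0.5591 -0.0292  0.2106] t 3.97
```

View pics/a3.png

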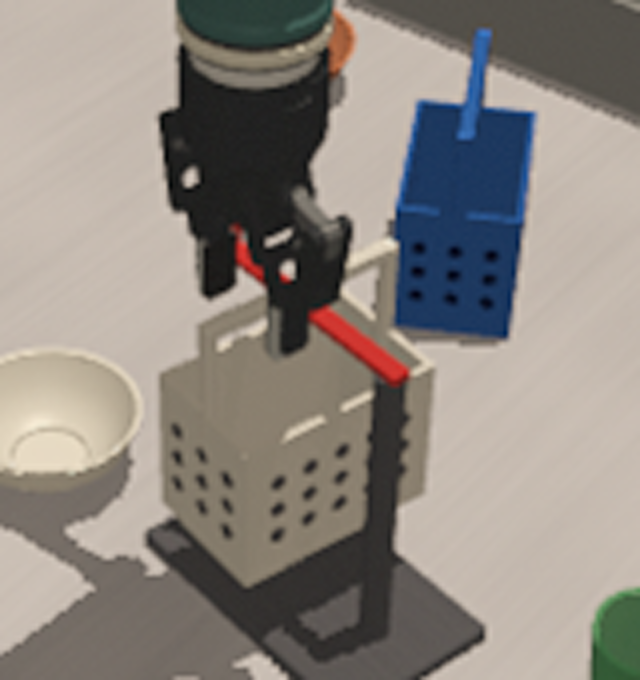

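Request:
{"method": "step_arm", "body": {"newtons": 60, "series": [{"dx":0,"dy":0,"dz":0.15,"rx":0,"ry":0,"rz":0,"fingers":0},{"dx":0,"dy":0,"dz":0.15,"rx":0,"ry":0,"rz":0,"fingers":-0.4},{"dx":0,"dy":0,"dz":0.15,"rx":0,"ry":0,"rz":0,"fingers":-0.6},{"dx":0,"dy":0,"dz":0.15,"rx":0,"ry":0,"rz":0,"fingers":-1},{"dx":0,"dy":0,"dz":0.15,"rx":0,"ry":0,"rz":0,"fingers":-1},{"dx":0,"dy":0,"dz":0.15,"rx":0,"ry":0,"rz":0,"fingers":-1},{"dx":0,"dy":0,"dz":0.15,"rx":0,"ry":0,"rz":0,"fingers":-1},{"dx":0,"dy":0,"dz":0.15,"rx":0,"ry":0,"rz":0,"fingers":-1}]}}

```text
t: 4.68
tool_pos: [0.5593, -0.0288, 0.2064]
tcp_rot: [0.991, -0.137, 0.0, -0.0]
force: [-1.7, 0.5, 4.5]
finger_gap: 0.0083
```

Request:
{"method": "step_arm", "body": {"series": [{"dx":0,"dy":0,"dz":-0.2,"rx":0,"ry":0,"rz":0,"fingers":-1},{"dx":0,"dy":0,"dz":-0.4,"rx":0,"ry":0,"rz":0,"fingers":-1},{"dx":0,"dy":0,"dz":-0.6,"rx":0,"ry":0,"rz":0,"fingers":-1},{"dx":0,"dy":0,"dz":-0.8,"rx":0,"ry":0,"rz":0,"fingers":-1},{"dx":0,"dy":0,"dz":-1.0,"rx":0,"ry":0,"rz":0,"fingers":-1},{"dx":0,"dy":0,"dz":-1.1,"rx":0,"ry":0,"rz":0,"fingers":-1},{"dx":0,"dy":0,"dz":-1.1,"rx":0,"ry":0,"rz":0,"fingers":-1}]}}

```text
t: 5.27
tool_pos: [0.5597, -0.0289, 0.2401]
tcp_rot: [0.991, -0.137, 0.001, -0.0]
force: [-0.0, -1.3, -2.3]
finger_gap: 0.0085
```

Run:
```python
from mv import *
# along -stand x 125mm
p,R,o=pose()
d=rz(-.219)@[-.125,0,0]
goal(p[0]+d[0],p[1]+d[1],p[2],-.272)
S=snapshot("scene");T=snapshot("top")
crop(S,250,150,160,170,4,"pics/a4.png");crop(T,240,150,150,170,4,"pics/a5.png")
```

```text
d [-4.16   0.23  -0.009] r [-0.004 -0.02  -0.022] | at [ 0.5597 -0.0289  0.2401] t 5.27
```

View pics/a4.png

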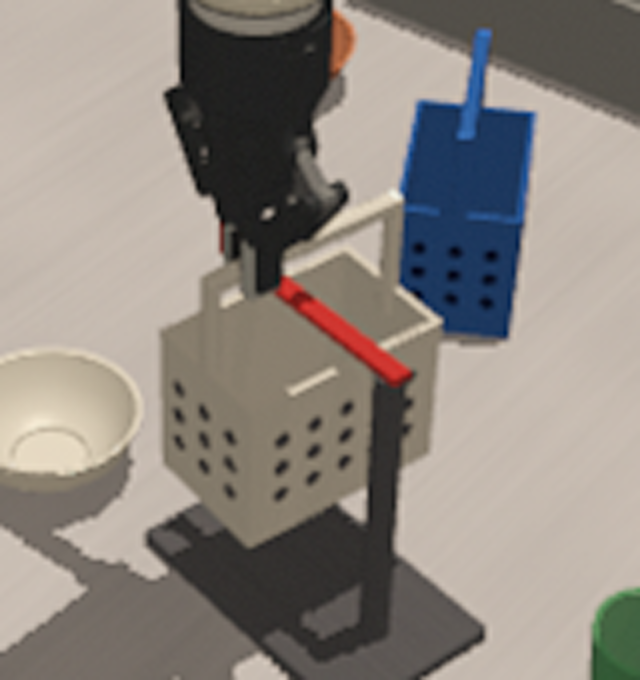

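View pics/a5.png

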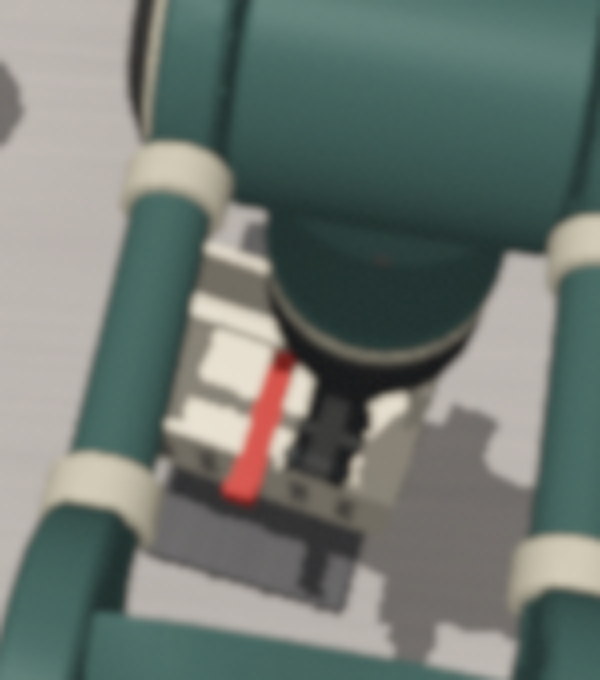

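Request:
{"method": "step_arm", "body": {"series": [{"dx":-0.4,"dy":0.02,"dz":0,"rx":0,"ry":0,"rz":0,"fingers":-1},{"dx":-0.9,"dy":0.05,"dz":0,"rx":0,"ry":0,"rz":0,"fingers":-1},{"dx":-1.4,"dy":0.08,"dz":0,"rx":0,"ry":0,"rz":0,"fingers":-1},{"dx":-1.9,"dy":0.1,"dz":0,"rx":0,"ry":0,"rz":0,"fingers":-1},{"dx":-2.4,"dy":0.13,"dz":0,"rx":0,"ry":0,"rz":0,"fingers":-1},{"dx":-2.9,"dy":0.15,"dz":0,"rx":0,"ry":0,"rz":0,"fingers":-1},{"dx":-3.4,"dy":0.18,"dz":0,"rx":0,"ry":0,"rz":0,"fingers":-1},{"dx":-3.9,"dy":0.2,"dz":0,"rx":0,"ry":0,"rz":0,"fingers":-1},{"dx":-4.2,"dy":0.23,"dz":0,"rx":0,"ry":0,"rz":0,"fingers":-1},{"dx":-4.2,"dy":0.23,"dz":0,"rx":0,"ry":0,"rz":0,"fingers":-1}]}}

```text
t: 6.2
tool_pos: [0.4334, -0.0009, 0.2382]
tcp_rot: [0.991, -0.136, -0.001, 0.0]
force: [0.4, -0.6, -2.8]
finger_gap: 0.0082
```

Run:
```python
from mv import *
S=snapshot("scene")
crop(S,200,130,200,170,4,"pics/a6.png")
# tray target: basket yaw -.2256, basket centre at tray centre; handle grip offset -.030 in basket y
w=rz(-.272)
goal(*(np.array([.437,-.002,.34])),-.272)
c=np.array([.5463,-.3343]);g=c+(rz(-.2256)@[0,-.03,0])[:2]
print(g); goal(g[0],g[1],.34,-.2256)
```

```text
d [ 0.076  0.007 -3.381] r [ 0.    -0.002 -0.018] | at [ 0.4349 -0.0012  0.2386] t 6.25
[ 0.53958926 -0.3635398 ]
d [ 6.627 10.685 -3.379] r [ 0.    -0.002 -0.461] | at [ 0.4349 -0.0012  0.2386] t 6.25
```

View pics/a6.png

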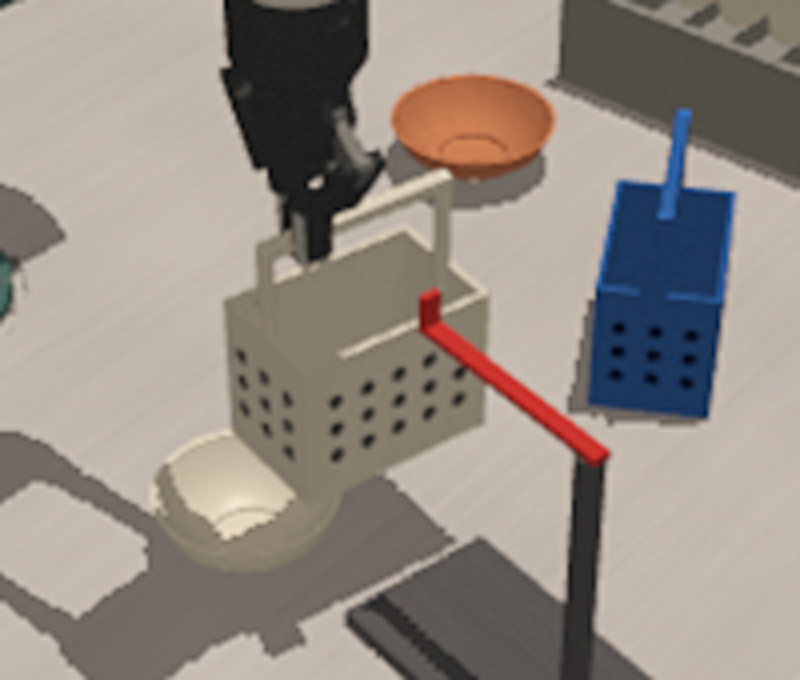

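Request:
{"method": "step_arm", "body": {"series": [{"dx":0,"dy":0,"dz":-0.6,"rx":0,"ry":0,"rz":0,"fingers":-1},{"dx":0,"dy":0,"dz":-1.4,"rx":0,"ry":0,"rz":0,"fingers":-1},{"dx":0,"dy":0,"dz":-2.2,"rx":0,"ry":0,"rz":0,"fingers":-1},{"dx":0,"dy":0,"dz":-3.0,"rx":0,"ry":0,"rz":0,"fingers":-1},{"dx":0,"dy":0,"dz":-3.8,"rx":0,"ry":0,"rz":0,"fingers":-1},{"dx":0,"dy":0,"dz":-4.6,"rx":0,"ry":0,"rz":0,"fingers":-1},{"dx":0,"dy":0,"dz":-5.4,"rx":0,"ry":0,"rz":0,"fingers":-1},{"dx":0,"dy":0.4,"dz":-6,"rx":0,"ry":0,"rz":0,"fingers":-1},{"dx":0.3,"dy":1.2,"dz":-6,"rx":0,"ry":0,"rz":0,"fingers":-1},{"dx":0.8,"dy":2.0,"dz":-6,"rx":0,"ry":0,"rz":0,"fingers":-1}]}}

```text
t: 7.08
tool_pos: [0.4437, -0.066, 0.4214]
tcp_rot: [0.991, -0.136, 0.002, 0.0]
force: [-0.1, 0.9, -3.0]
finger_gap: 0.0086
```

Run:
```python
from mv import *
goal(.5396,-.3635,.42,-.2256)
```

```text
d [5.742 8.695 0.07 ] r [-0.004 -0.046 -0.442] | at [ 0.4437 -0.066   0.4214] t 7.08
```

Request:
{"method": "step_arm", "body": {"series": [{"dx":0.6,"dy":0.9,"dz":0,"rx":0,"ry":0,"rz":0,"fingers":-1},{"dx":1.2,"dy":1.8,"dz":0,"rx":0,"ry":0,"rz":-0.1,"fingers":-1},{"dx":1.8,"dy":2.7,"dz":0,"rx":0,"ry":0,"rz":-0.2,"fingers":-1},{"dx":2.4,"dy":3.6,"dz":0,"rx":0,"ry":0,"rz":-0.3,"fingers":-1},{"dx":3.0,"dy":4.5,"dz":0,"rx":0,"ry":0,"rz":-0.4,"fingers":-1},{"dx":3.6,"dy":5.4,"dz":0,"rx":0,"ry":0,"rz":-0.4,"fingers":-1},{"dx":4.2,"dy":6.3,"dz":0,"rx":0,"ry":0,"rz":-0.4,"fingers":-1},{"dx":4.8,"dy":7.2,"dz":0,"rx":0,"ry":0,"rz":-0.4,"fingers":-1},{"dx":5.3,"dy":8.1,"dz":0,"rx":0,"ry":0,"rz":-0.4,"fingers":-1},{"dx":5.6,"dy":8.5,"dz":0,"rx":0,"ry":0,"rz":-0.4,"fingers":-1}]}}

```text
t: 7.92
tool_pos: [0.5361, -0.3612, 0.4171]
tcp_rot: [0.993, -0.117, -0.0, 0.001]
force: [0.0, 1.1, -2.3]
finger_gap: 0.0087
```

Request:
{"method": "step_arm", "body": {"series": [{"dx":0,"dy":0,"dz":0,"rx":0,"ry":0,"rz":0,"fingers":-1},{"dx":0,"dy":0,"dz":0,"rx":0,"ry":0,"rz":0,"fingers":-1},{"dx":0,"dy":0,"dz":0,"rx":0,"ry":0,"rz":0,"fingers":-1}]}}

```text
t: 8.17
tool_pos: [0.5355, -0.3563, 0.4183]
tcp_rot: [0.993, -0.116, -0.0, -0.0]
force: [0.5, 0.3, -3.2]
finger_gap: 0.0084
```

Run:
```python
from mv import *
S=snapshot("scene");T=snapshot("top")
goal(.5396,-.3635,.2,-.2256)
crop(S,120,180,200,260,3,"pics/a7.png")
crop(T,380,130,200,240,3,"pics/a8.png")
```

```text
d [0.191 0.223 7.302] r [-0.002 -0.003 -0.056] | at [ 0.5355 -0.3557  0.419 ] t 8.27
```

View pics/a7.png

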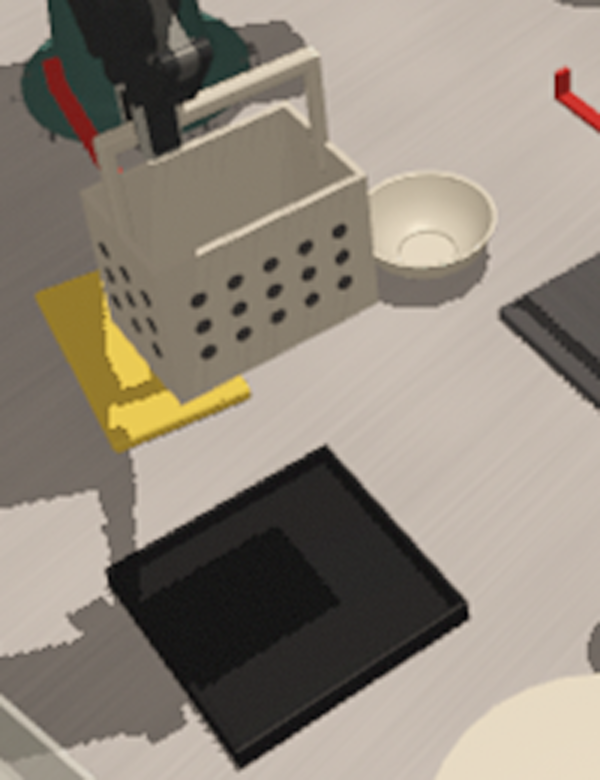

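View pics/a8.png

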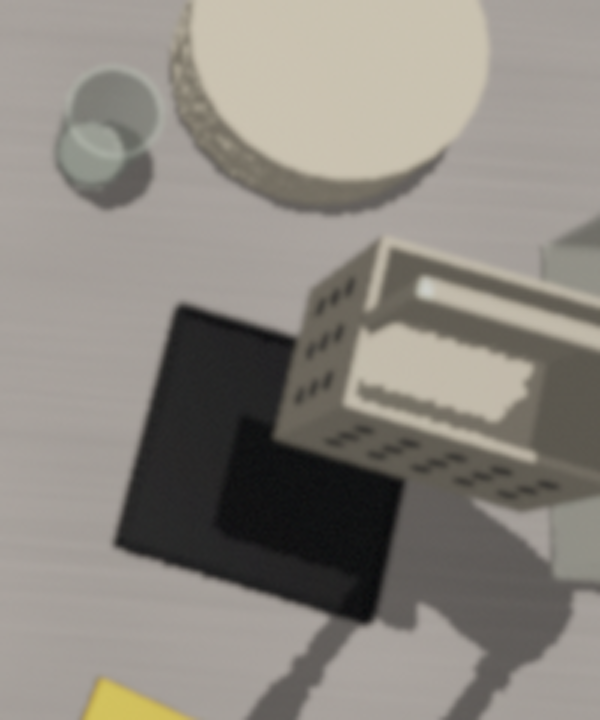

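Run:
```python
from mv import *
p,R,o=pose();r=rz(-.23)
org=p+r@[0,.03,0]-[0,0,.146]
for L in((.042,.065,.1),(-.042,.065,0),(-.042,-.065,0)): print(proj("top",org+r@np.array(L)),proj("scene",org+r@np.array(L)))
```

```text
[[508.08543255 208.87786895]] [[240.99400258 238.58363752]]
[[471.14213317 276.09157689]] [[220.20948508 256.28690907]]
[[553.01853556 301.35156325]] [[156.06874109 287.31628648]]
```

Request:
{"method": "step_arm", "body": {"series": [{"dx":0.1,"dy":0.1,"dz":0.6,"rx":0,"ry":0,"rz":0,"fingers":-1},{"dx":0.19,"dy":0.2,"dz":1.5,"rx":0,"ry":0,"rz":0,"fingers":-1},{"dx":0.19,"dy":0.2,"dz":2.5,"rx":0,"ry":0,"rz":0,"fingers":-1},{"dx":0.19,"dy":0.2,"dz":3.5,"rx":0,"ry":0,"rz":0,"fingers":-1},{"dx":0.19,"dy":0.2,"dz":4.5,"rx":0,"ry":0,"rz":0,"fingers":-1},{"dx":0.19,"dy":0.2,"dz":5.5,"rx":0,"ry":0,"rz":0,"fingers":-1},{"dx":0.19,"dy":0.2,"dz":6.5,"rx":0,"ry":0,"rz":0,"fingers":-1},{"dx":0.19,"dy":0.2,"dz":7.3,"rx":0,"ry":0,"rz":0,"fingers":-1},{"dx":0.19,"dy":0.2,"dz":7.9,"rx":0,"ry":0,"rz":0,"fingers":-1},{"dx":0.19,"dy":0.2,"dz":8.1,"rx":0,"ry":0,"rz":0,"fingers":-1}]}}

```text
t: 9.1
tool_pos: [0.5377, -0.3612, 0.1721]
tcp_rot: [0.993, -0.115, -0.003, -0.001]
force: [-1.7, 0.6, -2.4]
finger_gap: 0.0085
```

Request:
{"method": "step_arm", "body": {"series": [{"dx":0,"dy":0,"dz":0.1,"rx":0,"ry":0,"rz":0,"fingers":-1},{"dx":0,"dy":0,"dz":0.2,"rx":0,"ry":0,"rz":0,"fingers":-1},{"dx":0,"dy":0,"dz":0.2,"rx":0,"ry":0,"rz":0,"fingers":-1}]}}

```text
t: 9.35
tool_pos: [0.5403, -0.3639, 0.1713]
tcp_rot: [0.993, -0.116, 0.001, 0.001]
force: [0.1, 0.3, -2.4]
finger_gap: 0.0087
```

Run:
```python
from mv import *
S=snapshot("scene");T=snapshot("top")
goal(.5396,-.3635,.148,-.2256)
crop(S,120,230,200,220,3,"pics/a9.png")
crop(T,380,170,180,200,3,"pics/a10.png")
```

```text
d [-0.037 -0.019  0.792] r [ 0.011 -0.027 -0.063] | at [ 0.5405 -0.3643  0.1718] t 9.45
```

View pics/a9.png

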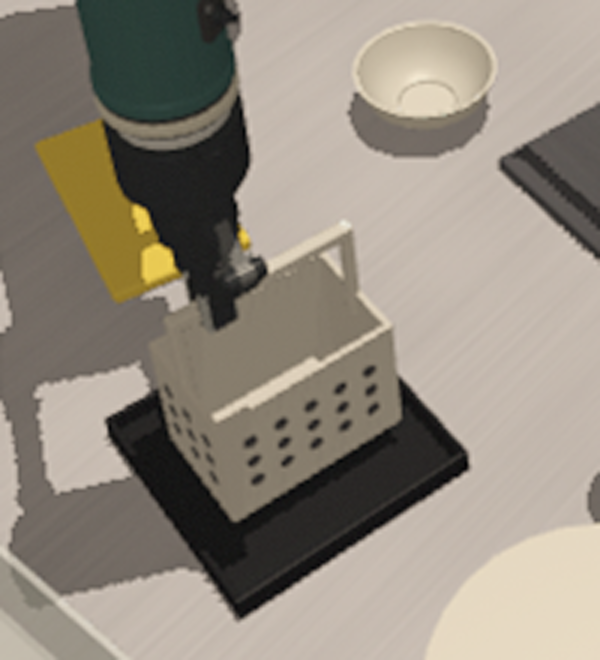

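View pics/a10.png

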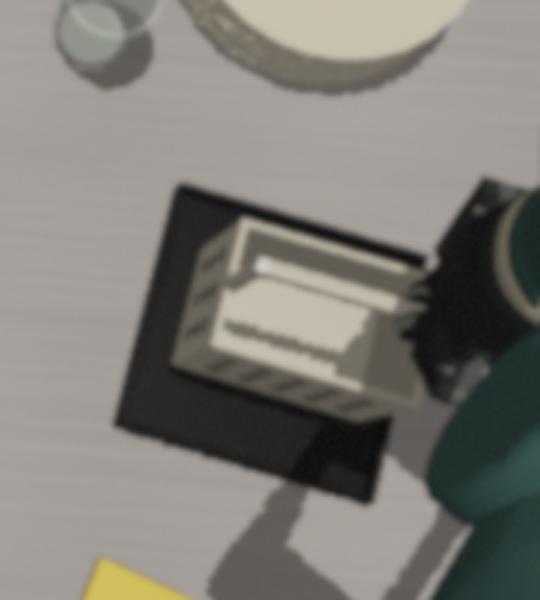

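Request:
{"method": "step_arm", "body": {"series": [{"dx":0,"dy":0,"dz":0.2,"rx":0,"ry":0,"rz":0,"fingers":-1},{"dx":0,"dy":0,"dz":0.4,"rx":0,"ry":0,"rz":0,"fingers":-1},{"dx":0,"dy":0,"dz":0.5,"rx":0,"ry":0,"rz":0,"fingers":-1},{"dx":0,"dy":0,"dz":0.6,"rx":0,"ry":0,"rz":0,"fingers":-1},{"dx":0,"dy":0,"dz":0.65,"rx":0,"ry":0,"rz":0,"fingers":-1},{"dx":0,"dy":0,"dz":0.65,"rx":0,"ry":0,"rz":0,"fingers":-1}]}}

```text
t: 9.95
tool_pos: [0.5392, -0.3637, 0.1496]
tcp_rot: [0.993, -0.116, -0.0, -0.0]
force: [0.4, 0.2, -2.5]
finger_gap: 0.0084
```

Request:
{"method": "step_arm", "body": {"series": [{"dx":0,"dy":0,"dz":0.05,"rx":0,"ry":0,"rz":0,"fingers":-1},{"dx":0,"dy":0,"dz":0.1,"rx":0,"ry":0,"rz":0,"fingers":-1},{"dx":0,"dy":0,"dz":0.1,"rx":0,"ry":0,"rz":0,"fingers":-1}]}}

```text
t: 10.2
tool_pos: [0.54, -0.3644, 0.1491]
tcp_rot: [0.993, -0.116, 0.001, 0.001]
force: [-1.6, 0.3, 4.4]
finger_gap: 0.0086
```

Contact. Press a touch more, then open slowly with light grip.

Request:
{"method": "step_arm", "body": {"series": [{"dx":0,"dy":0,"dz":0.04,"rx":0,"ry":0,"rz":0,"fingers":-1},{"dx":0,"dy":0,"dz":0.04,"rx":0,"ry":0,"rz":0,"fingers":-1},{"dx":0,"dy":0,"dz":0.04,"rx":0,"ry":0,"rz":0,"fingers":-1}]}}

```text
t: 10.45
tool_pos: [0.5404, -0.3646, 0.1491]
tcp_rot: [0.993, -0.116, 0.001, 0.001]
force: [-2.4, 1.4, 10.1]
finger_gap: 0.0084
```

Request:
{"method": "step_arm", "body": {"series": [{"dx":0,"dy":0,"dz":0,"rx":0,"ry":0,"rz":0,"fingers":-0.7},{"dx":0,"dy":0,"dz":0,"rx":0,"ry":0,"rz":0,"fingers":-0.5},{"dx":0,"dy":0,"dz":0,"rx":0,"ry":0,"rz":0,"fingers":-0.3},{"dx":0,"dy":0,"dz":0,"rx":0,"ry":0,"rz":0,"fingers":0},{"dx":0,"dy":0,"dz":0,"rx":0,"ry":0,"rz":0,"fingers":0.2},{"dx":0,"dy":0,"dz":0,"rx":0,"ry":0,"rz":0,"fingers":0.2},{"dx":0,"dy":0,"dz":0,"rx":0,"ry":0,"rz":0,"fingers":0.2}]}}

```text
t: 11.03
tool_pos: [0.5395, -0.3636, 0.1458]
tcp_rot: [0.993, -0.116, -0.0, -0.0]
force: [-1.3, 0.2, 0.6]
finger_gap: 0.0511
```

Request:
{"method": "step_arm", "body": {"series": [{"dx":0,"dy":0,"dz":-0.5,"rx":0,"ry":0,"rz":0,"fingers":0.2},{"dx":0,"dy":0,"dz":-1.2,"rx":0,"ry":0,"rz":0,"fingers":0.2},{"dx":0,"dy":0,"dz":-2.2,"rx":0,"ry":0,"rz":0,"fingers":0.2},{"dx":0,"dy":0,"dz":-3.4,"rx":0,"ry":0,"rz":0,"fingers":0.2},{"dx":0,"dy":0,"dz":-4.6,"rx":0,"ry":0,"rz":0,"fingers":0.2},{"dx":0,"dy":0,"dz":-5.8,"rx":0,"ry":0,"rz":0,"fingers":0.2},{"dx":0,"dy":0,"dz":-7,"rx":0,"ry":0,"rz":0,"fingers":0.2},{"dx":0,"dy":0,"dz":-8,"rx":0,"ry":0,"rz":0,"fingers":0.2},{"dx":0,"dy":0,"dz":-8,"rx":0,"ry":0,"rz":0,"fingers":0.2}]}}

```text
t: 11.78
tool_pos: [0.5417, -0.3653, 0.3956]
tcp_rot: [0.993, -0.116, 0.006, 0.003]
force: [-0.6, -0.1, 1.7]
finger_gap: 0.0511
```

Run:
```python
from mv import *
S=snapshot("scene");T=snapshot("top")
crop(S,120,180,250,260,3,"pics/b1.png")
crop(T,250,170,260,200,3,"pics/b2.png")
# blue grasp: offset -.03 in y
g=np.array([.4831,.3043])+(rz(.5033)@[0,-.03,0])[:2];print(g)
goal(g[0],g[1],.39,.5033)
o=get_obs();print(o["joint_pos"])
```

```text
[0.49756957 0.27802013]
d [ -6.314 -20.506  -0.108] r [ 0.032 -0.033 -7.025] | at [ 0.5402 -0.3643  0.3887] t 11.88
[-6.31460605e-01  1.64086318e-01  1.44052080e+00 -2.10497055e-06
  1.53231248e+00 -3.99069686e-01]
```

View pics/b1.png

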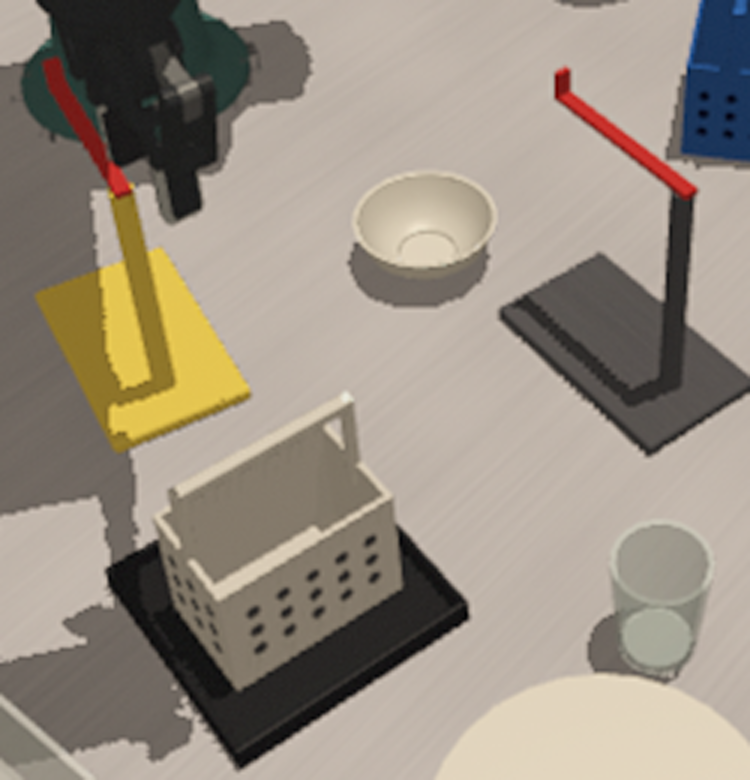

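View pics/b2.png

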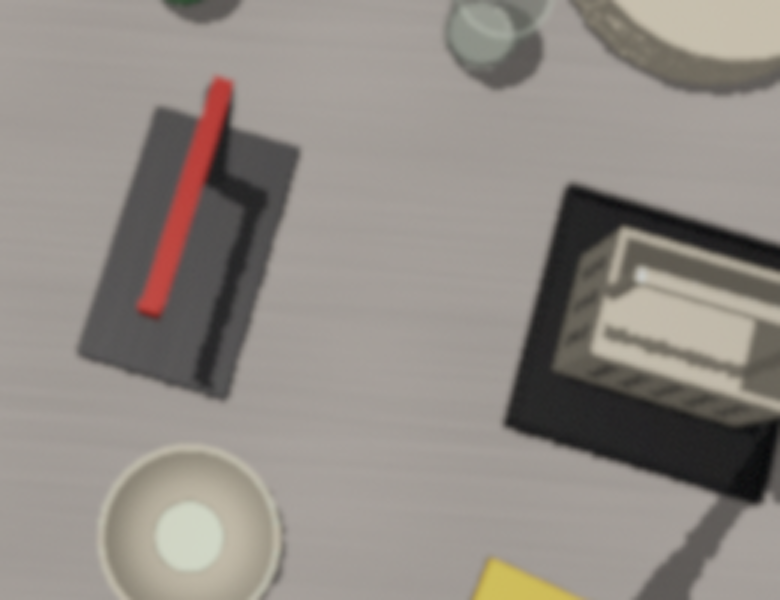

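Request:
{"method": "step_arm", "body": {"series": [{"dx":-0.3,"dy":-1.1,"dz":0,"rx":0,"ry":0,"rz":-0.4,"fingers":0.2},{"dx":-0.6,"dy":-2.2,"dz":0,"rx":0,"ry":0,"rz":-0.8,"fingers":0.2},{"dx":-1,"dy":-3.4,"dz":0,"rx":0,"ry":0,"rz":-1.2,"fingers":0.2},{"dx":-1.4,"dy":-4.6,"dz":0,"rx":0,"ry":0,"rz":-1.6,"fingers":0.2},{"dx":-1.8,"dy":-5.8,"dz":0,"rx":0,"ry":0,"rz":-2,"fingers":0.2},{"dx":-2.2,"dy":-7,"dz":0,"rx":0,"ry":0,"rz":-2.4,"fingers":0.2},{"dx":-2.5,"dy":-8.2,"dz":0,"rx":0,"ry":0,"rz":-2.8,"fingers":0.2},{"dx":-2.9,"dy":-9.4,"dz":0,"rx":0,"ry":0,"rz":-3.2,"fingers":0.2},{"dx":-3.3,"dy":-10.6,"dz":0,"rx":0,"ry":0,"rz":-3.6,"fingers":0.2},{"dx":-3.7,"dy":-11.8,"dz":0,"rx":0,"ry":0,"rz":-4,"fingers":0.2}]}}

```text
t: 12.72
tool_pos: [0.5116, 0.008, 0.3836]
tcp_rot: [0.996, 0.094, -0.002, -0.0]
force: [0.5, -0.1, 0.2]
finger_gap: 0.0513
```

Run:
```python
from mv import *
goal(.4976,.278,.26,.5033)
```

```text
d [ 1.24  -8.924  4.123] r [-0.014  0.033 -3.008] | at [0.5116 0.008  0.3836] t 12.72
```

Request:
{"method": "step_arm", "body": {"series": [{"dx":0.2,"dy":-1.2,"dz":0,"rx":0,"ry":0,"rz":-0.4,"fingers":0.2},{"dx":0.35,"dy":-2.4,"dz":0,"rx":0,"ry":0,"rz":-0.8,"fingers":0.2},{"dx":0.5,"dy":-3.6,"dz":0,"rx":0,"ry":0,"rz":-1.2,"fingers":0.2},{"dx":0.7,"dy":-4.8,"dz":0,"rx":0,"ry":0,"rz":-1.6,"fingers":0.2},{"dx":0.85,"dy":-6,"dz":0.5,"rx":0,"ry":0,"rz":-2,"fingers":0.2},{"dx":1,"dy":-7.1,"dz":1.1,"rx":0,"ry":0,"rz":-2.4,"fingers":0.2},{"dx":1.1,"dy":-8,"dz":1.8,"rx":0,"ry":0,"rz":-2.8,"fingers":0.2},{"dx":1.2,"dy":-8.7,"dz":2.5,"rx":0,"ry":0,"rz":-3,"fingers":0.2},{"dx":1.2,"dy":-8.8,"dz":3.3,"rx":0,"ry":0,"rz":-3,"fingers":0.2},{"dx":1.2,"dy":-8.8,"dz":4.0,"rx":0,"ry":0,"rz":-3,"fingers":0.2}]}}

```text
t: 13.55
tool_pos: [0.4974, 0.2735, 0.2618]
tcp_rot: [0.968, 0.249, -0.002, 0.0]
force: [0.1, 0.3, 0.4]
finger_gap: 0.0514
```

Request:
{"method": "step_arm", "body": {"series": [{"dx":0,"dy":0,"dz":0,"rx":0,"ry":0,"rz":0,"fingers":0.2},{"dx":0,"dy":0,"dz":0,"rx":0,"ry":0,"rz":0,"fingers":0.2}]}}

```text
t: 13.72
tool_pos: [0.4975, 0.2716, 0.2628]
tcp_rot: [0.969, 0.248, -0.003, 0.001]
force: [0.5, -0.2, 0.6]
finger_gap: 0.0512
```

Run:
```python
from mv import *
S=snapshot("scene");T=snapshot("top")
goal(.4976,.278,.144,.5033)
crop(S,290,80,160,180,4,"pics/b3.png")
crop(T,80,180,180,160,4,"pics/b4.png")
```

```text
d [ 0.028 -0.203  4.086] r [ 0.    -0.003 -0.029] | at [0.4997 0.2722 0.2666] t 13.82
```

View pics/b3.png

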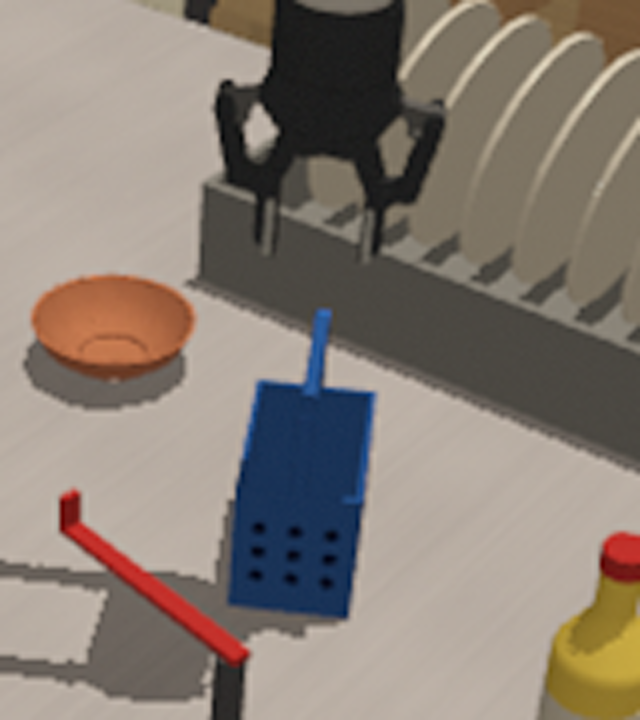

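View pics/b4.png

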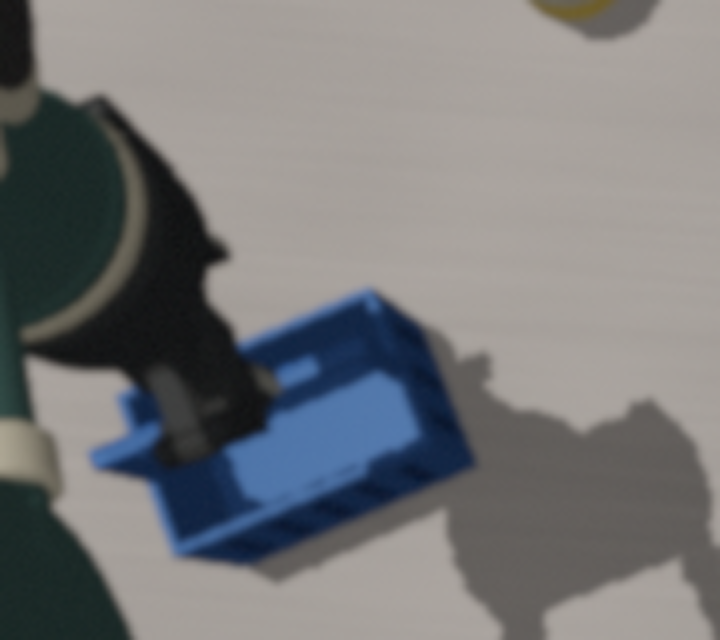

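Request:
{"method": "step_arm", "body": {"series": [{"dx":0,"dy":-0.1,"dz":0.5,"rx":0,"ry":0,"rz":0,"fingers":0.2},{"dx":0,"dy":-0.2,"dz":1.2,"rx":0,"ry":0,"rz":0,"fingers":0.2},{"dx":0,"dy":-0.2,"dz":2.0,"rx":0,"ry":0,"rz":0,"fingers":0.2},{"dx":0,"dy":-0.2,"dz":2.8,"rx":0,"ry":0,"rz":0,"fingers":0.2},{"dx":0,"dy":-0.2,"dz":3.4,"rx":0,"ry":0,"rz":0,"fingers":0.2},{"dx":0,"dy":-0.2,"dz":3.8,"rx":0,"ry":0,"rz":0,"fingers":0.2},{"dx":0,"dy":-0.2,"dz":4,"rx":0,"ry":0,"rz":0,"fingers":0.2},{"dx":0,"dy":-0.2,"dz":4,"rx":0,"ry":0,"rz":0,"fingers":0.2}]}}

```text
t: 14.48
tool_pos: [0.4966, 0.2773, 0.1459]
tcp_rot: [0.969, 0.247, -0.0, 0.0]
force: [0.2, 0.3, -0.3]
finger_gap: 0.0512
```

Run:
```python
from mv import *
S=snapshot("scene")
goal(.4976,.278,.144,.5033)
crop(S,310,100,120,150,4,"pics/b5.png")
```

```text
d [ 0.015 -0.002  0.097] r [ 0.    -0.01  -0.029] | at [0.4972 0.2777 0.1469] t 14.53
```

View pics/b5.png

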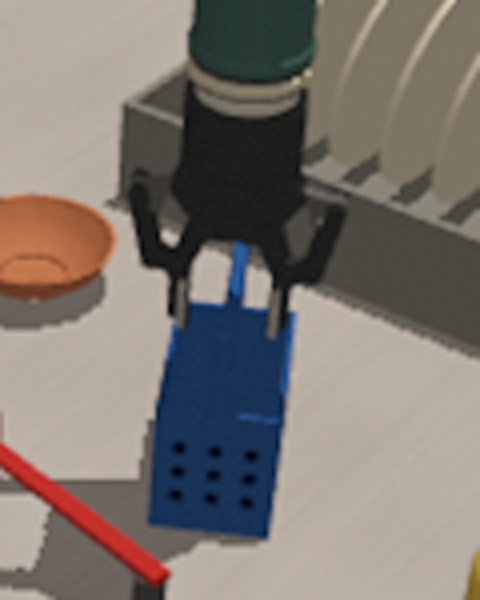

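Request:
{"method": "step_arm", "body": {"newtons": 60, "series": [{"dx":0,"dy":0,"dz":0.05,"rx":0,"ry":0,"rz":0,"fingers":-0.2},{"dx":0,"dy":0,"dz":0.05,"rx":0,"ry":0,"rz":0,"fingers":-0.5},{"dx":0,"dy":0,"dz":0.05,"rx":0,"ry":0,"rz":0,"fingers":-0.65},{"dx":0,"dy":0,"dz":0.05,"rx":0,"ry":0,"rz":0,"fingers":-1},{"dx":0,"dy":0,"dz":0.05,"rx":0,"ry":0,"rz":0,"fingers":-1},{"dx":0,"dy":0,"dz":0.05,"rx":0,"ry":0,"rz":0,"fingers":-1},{"dx":0,"dy":0,"dz":0.05,"rx":0,"ry":0,"rz":0,"fingers":-1},{"dx":0,"dy":0,"dz":0.05,"rx":0,"ry":0,"rz":0,"fingers":-1}]}}

```text
t: 15.2
tool_pos: [0.4977, 0.2781, 0.1458]
tcp_rot: [0.969, 0.248, 0.001, -0.0]
force: [2.4, 0.6, 5.6]
finger_gap: 0.0084
```

Request:
{"method": "step_arm", "body": {"series": [{"dx":0,"dy":0,"dz":-0.3,"rx":0,"ry":0,"rz":0,"fingers":-1},{"dx":0,"dy":0,"dz":-0.7,"rx":0,"ry":0,"rz":0,"fingers":-1},{"dx":0,"dy":0,"dz":-1.2,"rx":0,"ry":0,"rz":0,"fingers":-1},{"dx":0,"dy":0,"dz":-1.8,"rx":0,"ry":0,"rz":0,"fingers":-1},{"dx":0,"dy":0,"dz":-2.4,"rx":0,"ry":0,"rz":0,"fingers":-1},{"dx":0,"dy":0,"dz":-2.9,"rx":0,"ry":0,"rz":0,"fingers":-1},{"dx":0,"dy":0,"dz":-3.2,"rx":0,"ry":0,"rz":0,"fingers":-1},{"dx":0,"dy":0,"dz":-3.2,"rx":0,"ry":0,"rz":0,"fingers":-1},{"dx":0,"dy":0,"dz":-3.2,"rx":0,"ry":0,"rz":0,"fingers":-1}]}}

```text
t: 15.95
tool_pos: [0.4964, 0.2776, 0.2407]
tcp_rot: [0.969, 0.248, 0.0, -0.0]
force: [0.2, -0.5, -2.0]
finger_gap: 0.008
```

Run:
```python
from mv import *
S=snapshot("scene");T=snapshot("top")
crop(S,290,80,160,180,4,"pics/b6.png");crop(T,60,180,200,160,4,"pics/b7.png")
p,R,o=pose();x=R.as_matrix()[:,0];print(p,np.arctan2(x[1],x[0]))
```

```text
[0.49563801 0.27720964 0.23911393] 0.5006980178510051
```

View pics/b6.png

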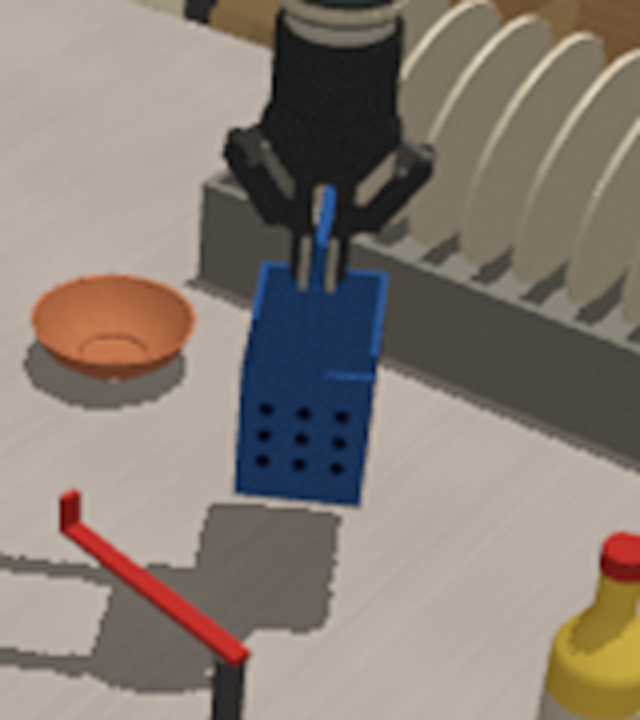

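View pics/b7.png

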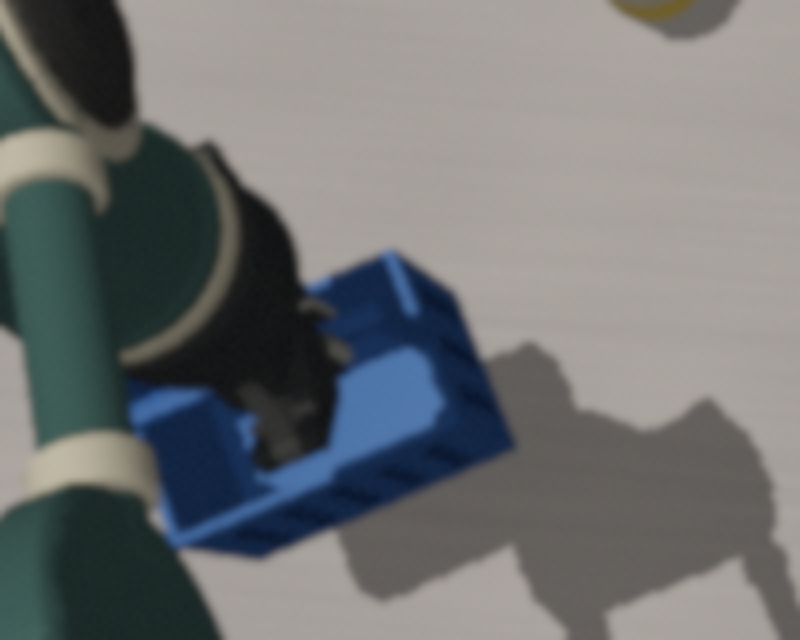

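Run:
```python
from mv import *
S=np.array([.638,-.0137,0]);r=rz(-.219)
for d in(.225,.2,.085):
    print(d,S+r@[-d,-.03,0])
g=S+r@[-.225,-.03,0];goal(g[0],g[1],.244,-.219)
```

```text
0.225 [0.41185647 0.00589861 0.        ]
0.2 [0.43625935 0.00046727 0.        ]
0.085 [ 0.5485126 -0.0245169  0.       ]
d [-6.792  6.593 -0.145] r [0.008 0.025 6.873] | at [0.4956 0.2772 0.2391] t 16.05
```

Request:
{"method": "step_arm", "body": {"series": [{"dx":-0.4,"dy":0.25,"dz":0,"rx":0,"ry":0,"rz":0.5,"fingers":-1},{"dx":-0.9,"dy":0.5,"dz":0,"rx":0,"ry":0,"rz":1.3,"fingers":-1},{"dx":-1.4,"dy":0.8,"dz":0,"rx":0,"ry":0,"rz":2.1,"fingers":-1},{"dx":-1.9,"dy":1.1,"dz":0,"rx":0,"ry":0,"rz":2.9,"fingers":-1},{"dx":-2.4,"dy":1.4,"dz":0,"rx":0,"ry":0,"rz":3.7,"fingers":-1},{"dx":-2.9,"dy":1.7,"dz":0,"rx":0,"ry":0,"rz":4.5,"fingers":-1},{"dx":-3.4,"dy":2,"dz":0,"rx":0,"ry":0,"rz":5.3,"fingers":-1},{"dx":-3.9,"dy":2.3,"dz":-0.1,"rx":0,"ry":0,"rz":6.1,"fingers":-1},{"dx":-4.25,"dy":2.5,"dz":-0.15,"rx":0,"ry":0,"rz":6.7,"fingers":-1},{"dx":-4.25,"dy":2.5,"dz":-0.15,"rx":0,"ry":0,"rz":6.9,"fingers":-1}]}}

```text
t: 16.88
tool_pos: [0.4188, 0.1488, 0.2438]
tcp_rot: [0.994, -0.113, -0.001, 0.001]
force: [0.3, 1.0, -2.8]
finger_gap: 0.0081
```

Run:
```python
from mv import *
goal(.4119,.0059,.244,-.219)
```

```text
d [8.430e-01 4.695e+00 1.000e-03] r [ 0.023  0.025 -0.062] | at [0.4188 0.1488 0.2438] t 16.88
```

Request:
{"method": "step_arm", "body": {"series": [{"dx":0.08,"dy":0.5,"dz":0,"rx":0,"ry":0,"rz":0,"fingers":-1},{"dx":0.2,"dy":1.2,"dz":0,"rx":0,"ry":0,"rz":0,"fingers":-1},{"dx":0.35,"dy":2,"dz":0,"rx":0,"ry":0,"rz":0,"fingers":-1},{"dx":0.5,"dy":2.8,"dz":0,"rx":0,"ry":0,"rz":0,"fingers":-1},{"dx":0.65,"dy":3.6,"dz":0,"rx":0,"ry":0,"rz":0,"fingers":-1},{"dx":0.8,"dy":4.3,"dz":0,"rx":0,"ry":0,"rz":0,"fingers":-1},{"dx":0.84,"dy":4.7,"dz":0,"rx":0,"ry":0,"rz":0,"fingers":-1},{"dx":0.84,"dy":4.7,"dz":0,"rx":0,"ry":0,"rz":0,"fingers":-1},{"dx":0.84,"dy":4.7,"dz":0,"rx":0,"ry":0,"rz":0,"fingers":-1}]}}

```text
t: 17.63
tool_pos: [0.4141, 0.0077, 0.2442]
tcp_rot: [0.994, -0.111, -0.001, -0.0]
force: [0.5, -0.8, -2.6]
finger_gap: 0.0082
```

Run:
```python
from mv import *
S=snapshot("scene");T=snapshot("top")
goal(.4119,.0059,.244,-.219)
crop(S,220,140,170,180,4,"pics/c1.png");crop(T,220,190,180,150,4,"pics/c2.png")
```

```text
d [-0.058  0.097  0.019] r [-0.005  0.01  -0.023] | at [0.4143 0.0084 0.2446] t 17.73
```

View pics/c1.png

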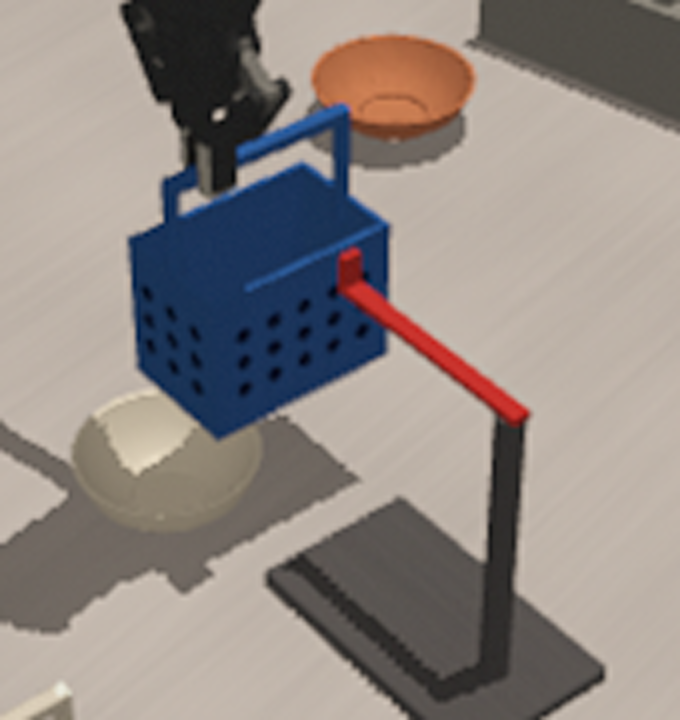

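View pics/c2.png

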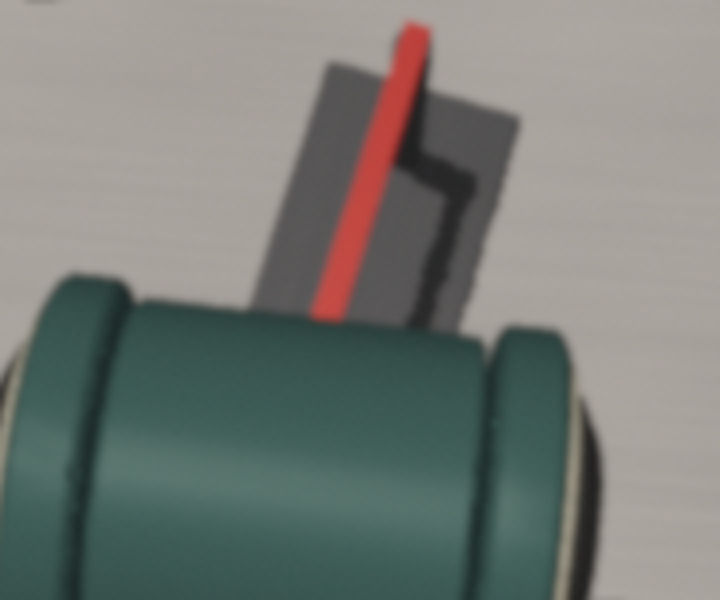

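Run:
```python
from mv import *
from fit import *
a,b=.042,.065;s="scene"
bb=[(s,(0,b,.162),(307,167)),(s,(0,-b,.162),(261.3,185)),(s,(-a,-b,.1),(252.5,200)),(s,(a,b,.1),(317,196.3)),(s,(-a,b,.1),(296.3,180.8)),(s,(a,-b,0),(274.5,249.5)),(s,(a,b,0),(316.3,228)),(s,(-a,-b,0),(254.5,232.5))]
p,R,o=pose();r=rz(-.219);org=p+r@[0,.03,0]-[0,0,.1458]
print("pred",org)
for n,L,uv in bb: print((proj(n,org+r@np.array(L))[0]-uv).round(1))
q,e=fit(bb,np.r_[org,-.219,0,0],True);print(q.round(4),np.abs(e).max())
St=np.array([.638,-.0137,0])
print("stand frame handle mid",r.T@(org-St))
g=St+r@[-.085,-.03,0];goal(g[0],g[1],.243,-.219)
```

```text
pred [0.42077008 0.03764586 0.09875746]
[-1.6 -1.9]
[-1.7  0.2]
[-2.  -1.1]
[-0.4 -1.2]
[-1.7 -1.7]
[-1.   0.2]
[-0.3 -0.2]
[-1.3 -0.6]
[ 0.4105  0.053   0.0814 -0.2269 -0.0085 -0.0184] 0.8250008677010783
stand frame handle mid [-0.2231965   0.00292549  0.09875746]
d [4.607 0.087 0.047] r [-0.005  0.01  -0.023] | at [0.4143 0.0084 0.2446] t 17.73
```

Request:
{"method": "step_arm", "body": {"series": [{"dx":0.2,"dy":0.05,"dz":0,"rx":0,"ry":0,"rz":0,"fingers":-1},{"dx":0.5,"dy":0.08,"dz":0,"rx":0,"ry":0,"rz":0,"fingers":-1},{"dx":0.8,"dy":0.08,"dz":0,"rx":0,"ry":0,"rz":0,"fingers":-1},{"dx":1.1,"dy":0.08,"dz":0,"rx":0,"ry":0,"rz":0,"fingers":-1},{"dx":1.4,"dy":0.08,"dz":0,"rx":0,"ry":0,"rz":0,"fingers":-1},{"dx":1.7,"dy":0.08,"dz":0,"rx":0,"ry":0,"rz":0,"fingers":-1},{"dx":1.9,"dy":0.08,"dz":0,"rx":0,"ry":0,"rz":0,"fingers":-1},{"dx":2,"dy":0.08,"dz":0,"rx":0,"ry":0,"rz":0,"fingers":-1},{"dx":2,"dy":0.08,"dz":0,"rx":0,"ry":0,"rz":0,"fingers":-1}]}}

```text
t: 18.48
tool_pos: [0.4729, -0.0082, 0.2449]
tcp_rot: [0.994, -0.111, -0.0, 0.0]
force: [-0.7, 0.2, -2.3]
finger_gap: 0.0085
```

Run:
```python
from mv import *
S=snapshot("scene")
r=rz(-.219);St=np.array([.638,-.0137,0])
g=St+r@[-.085,-.03,0];goal(g[0],g[1],.243,-.219)
p,R,o=pose();print(r.T@(p-St)+[0,.03,0],o["force"])
crop(S,240,150,140,150,4,"pics/c3.png")
```

```text
d [ 2.595 -0.024  0.062] r [ 0.     0.007 -0.03 ] | at [ 0.4724 -0.0081  0.2449] t 18.53
[-0.16285801 -0.00046302  0.24490942] [-0.62829349 -0.51188512 -1.83907268]
```

View pics/c3.png

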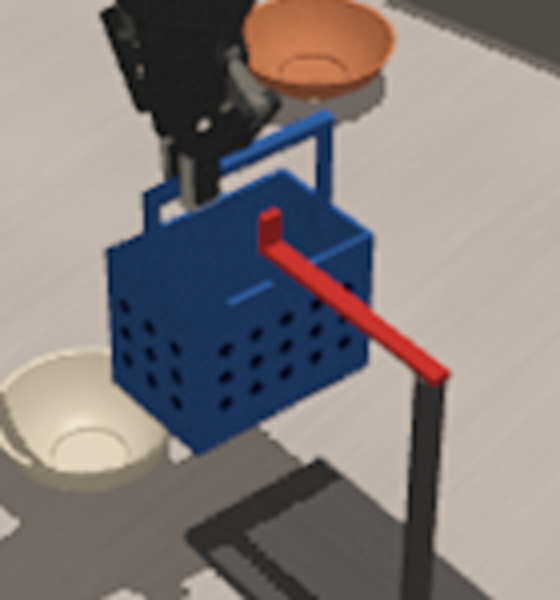

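Request:
{"method": "step_arm", "body": {"series": [{"dx":0.2,"dy":-0.02,"dz":0,"rx":0,"ry":0,"rz":0,"fingers":-1},{"dx":0.5,"dy":-0.02,"dz":0,"rx":0,"ry":0,"rz":0,"fingers":-1},{"dx":0.9,"dy":-0.02,"dz":0,"rx":0,"ry":0,"rz":0,"fingers":-1},{"dx":1.3,"dy":-0.02,"dz":0,"rx":0,"ry":0,"rz":0,"fingers":-1},{"dx":1.7,"dy":-0.02,"dz":0,"rx":0,"ry":0,"rz":0,"fingers":-1},{"dx":2.1,"dy":-0.02,"dz":0,"rx":0,"ry":0,"rz":0,"fingers":-1},{"dx":2.4,"dy":-0.02,"dz":0,"rx":0,"ry":0,"rz":0,"fingers":-1},{"dx":2.6,"dy":-0.02,"dz":0,"rx":0,"ry":0,"rz":0,"fingers":-1},{"dx":2.6,"dy":-0.02,"dz":0,"rx":0,"ry":0,"rz":0,"fingers":-1},{"dx":2.6,"dy":-0.02,"dz":0,"rx":0,"ry":0,"rz":0,"fingers":-1}]}}

```text
t: 19.37
tool_pos: [0.5485, -0.0246, 0.2447]
tcp_rot: [0.994, -0.111, -0.001, -0.0]
force: [-1.0, 0.5, -1.8]
finger_gap: 0.0081
```

Run:
```python
from mv import *
S=snapshot("scene");T=snapshot("top")
r=rz(-.219);St=np.array([.638,-.0137,0])
p,R,o=pose();print(p,r.T@(p-St)+[0,.03,0],o["force"])
crop(S,250,150,140,150,4,"pics/c4.png");crop(T,250,180,120,130,5,"pics/c5.png")
```

```text
[ 0.54798841 -0.02442018  0.24484821] [-8.55326805e-02 -1.94747757e-05  2.44848208e-01] [-0.76922528 -0.05319914 -2.1649591 ]
```

View pics/c4.png

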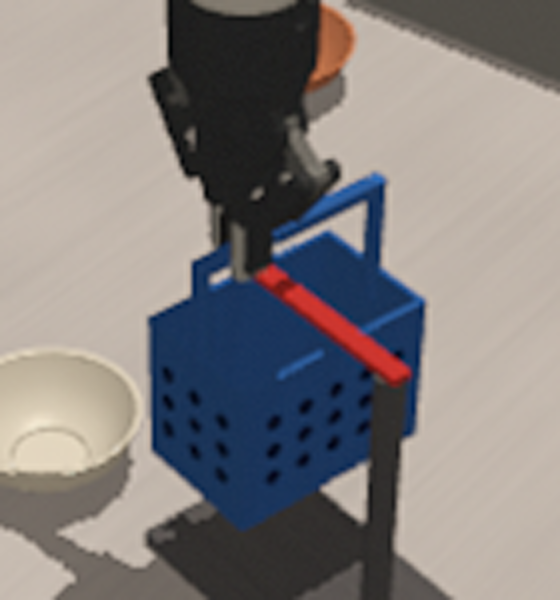

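View pics/c5.png

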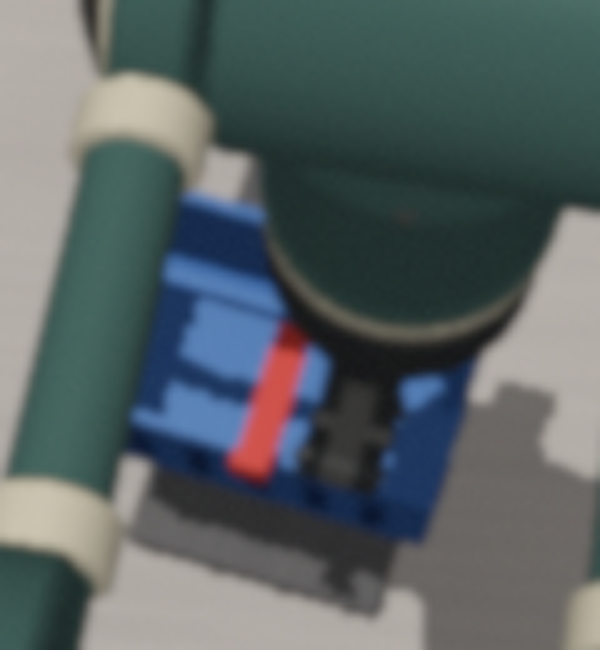

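Run:
```python
from mv import *
from fit import *
a,b=.042,.065;s="scene"
p,R,o=pose();r=rz(-.219);org=p+r@[0,.03,0]-[0,0,.1458]
bb=[(s,(0,b,.162),(345.3,194.5)),(s,(0,-b,.162),(299,214.8)),(s,(-a,-b,.1),(287.5,229.5)),(s,(a,b,.1),(356,225)),(s,(-a,b,.1),(332,208)),(s,(a,-b,0),(311,282)),(s,(a,b,0),(353.7,258)),(s,(-a,-b,0),(288.5,263))]
for n,L,uv in bb: print((proj(n,org+r@np.array(L))[0]-uv).round(1))
def res(q):
    return np.concatenate([proj(n,np.r_[q[:2],org[2]]+rz(q[2])@np.array(L))[0]-uv for n,L,uv in bb])
q=least_squares(res,[*org[:2],-.22]).x
print(org,q, r.T@(np.r_[q[:2],0]-[.638,-.0137,0]))
```

```text
[-1.4 -1.8]
[-2.1  1. ]
[-2.2 -0.7]
[-0.7 -0.7]
[-1.5 -1.8]
[-1.7  0.5]
[-1.  -0.4]
[-2.2 -0.7]
[0.55450602 0.00486327 0.09904821] [ 0.55827355  0.00569293 -0.22302846] [-0.08203538  0.00160888  0.        ]
```

Request:
{"method": "step_arm", "body": {"series": [{"dx":0,"dy":0,"dz":0.1,"rx":0,"ry":0,"rz":0,"fingers":-1},{"dx":0,"dy":0,"dz":0.25,"rx":0,"ry":0,"rz":0,"fingers":-1},{"dx":0,"dy":0,"dz":0.4,"rx":0,"ry":0,"rz":0,"fingers":-1},{"dx":0,"dy":0,"dz":0.55,"rx":0,"ry":0,"rz":0,"fingers":-1},{"dx":0,"dy":0,"dz":0.7,"rx":0,"ry":0,"rz":0,"fingers":-1},{"dx":0,"dy":0,"dz":0.85,"rx":0,"ry":0,"rz":0,"fingers":-1},{"dx":0,"dy":0,"dz":0.95,"rx":0,"ry":0,"rz":0,"fingers":-1},{"dx":0,"dy":0,"dz":1.0,"rx":0,"ry":0,"rz":0,"fingers":-1},{"dx":0,"dy":0,"dz":1.0,"rx":0,"ry":0,"rz":0,"fingers":-1}]}}

```text
t: 20.22
tool_pos: [0.5482, -0.0245, 0.2144]
tcp_rot: [0.994, -0.111, -0.001, 0.0]
force: [0.5, -0.4, -2.2]
finger_gap: 0.0082
```

Request:
{"method": "step_arm", "body": {"series": [{"dx":0,"dy":0,"dz":0.04,"rx":0,"ry":0,"rz":0,"fingers":-1},{"dx":0,"dy":0,"dz":0.08,"rx":0,"ry":0,"rz":0,"fingers":-1},{"dx":0,"dy":0,"dz":0.1,"rx":0,"ry":0,"rz":0,"fingers":-1},{"dx":0,"dy":0,"dz":0.1,"rx":0,"ry":0,"rz":0,"fingers":-1}]}}

```text
t: 20.55
tool_pos: [0.5485, -0.0245, 0.2121]
tcp_rot: [0.994, -0.111, 0.0, -0.0]
force: [-0.1, 0.7, -2.9]
finger_gap: 0.0082
```

Request:
{"method": "step_arm", "body": {"series": [{"dx":0,"dy":0,"dz":0.04,"rx":0,"ry":0,"rz":0,"fingers":-1},{"dx":0,"dy":0,"dz":0.08,"rx":0,"ry":0,"rz":0,"fingers":-1},{"dx":0,"dy":0,"dz":0.1,"rx":0,"ry":0,"rz":0,"fingers":-1},{"dx":0,"dy":0,"dz":0.1,"rx":0,"ry":0,"rz":0,"fingers":-1}]}}

```text
t: 20.88
tool_pos: [0.5484, -0.0245, 0.209]
tcp_rot: [0.994, -0.111, -0.0, -0.0]
force: [-0.1, 0.8, -2.6]
finger_gap: 0.0084
```

Request:
{"method": "step_arm", "body": {"series": [{"dx":0,"dy":0,"dz":0.03,"rx":0,"ry":0,"rz":0,"fingers":-1},{"dx":0,"dy":0,"dz":0.06,"rx":0,"ry":0,"rz":0,"fingers":-1},{"dx":0,"dy":0,"dz":0.06,"rx":0,"ry":0,"rz":0,"fingers":-1},{"dx":0,"dy":0,"dz":0.06,"rx":0,"ry":0,"rz":0,"fingers":-1}]}}

```text
t: 21.22
tool_pos: [0.5486, -0.0246, 0.2085]
tcp_rot: [0.994, -0.111, 0.0, 0.0]
force: [-4.1, -0.5, 5.4]
finger_gap: 0.0081
```

Run:
```python
from mv import *
S=snapshot("scene")
p,R,o=pose();print(p,o["force"],o["wrist_torque"])
crop(S,250,150,140,150,4,"pics/c6.png")
```

```text
[ 0.54863607 -0.02461545  0.20843509] [-4.36004652 -1.16068745  5.85401711] [0.06108335 0.60415386 0.06901686]
```

View pics/c6.png

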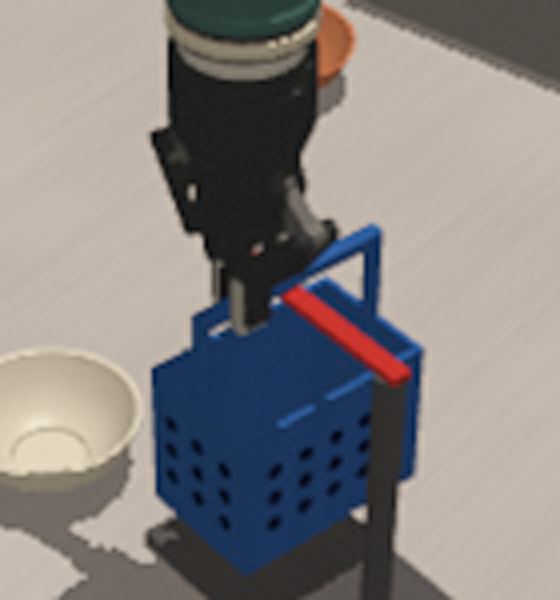

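Request:
{"method": "step_arm", "body": {"newtons": 20, "series": [{"dx":0,"dy":0,"dz":0,"rx":0,"ry":0,"rz":0,"fingers":-1},{"dx":0,"dy":0,"dz":0,"rx":0,"ry":0,"rz":0,"fingers":-1},{"dx":0,"dy":0,"dz":0,"rx":0,"ry":0,"rz":0,"fingers":-0.78},{"dx":0,"dy":0,"dz":0,"rx":0,"ry":0,"rz":0,"fingers":-0.74},{"dx":0,"dy":0,"dz":0,"rx":0,"ry":0,"rz":0,"fingers":-0.7},{"dx":0,"dy":0,"dz":0,"rx":0,"ry":0,"rz":0,"fingers":-0.66},{"dx":0,"dy":0,"dz":0,"rx":0,"ry":0,"rz":0,"fingers":-0.6},{"dx":0,"dy":0,"dz":0,"rx":0,"ry":0,"rz":0,"fingers":-0.5}]}}

```text
t: 21.93
tool_pos: [0.5485, -0.0245, 0.207]
tcp_rot: [0.994, -0.111, -0.0, -0.0]
force: [-0.7, 0.0, 0.3]
finger_gap: 0.0212
```

Request:
{"method": "step_arm", "body": {"series": [{"dx":0,"dy":0,"dz":0,"rx":0,"ry":0,"rz":0,"fingers":-0.3},{"dx":0,"dy":0,"dz":0,"rx":0,"ry":0,"rz":0,"fingers":-0.1},{"dx":0,"dy":0,"dz":0,"rx":0,"ry":0,"rz":0,"fingers":0.1},{"dx":0,"dy":0,"dz":0,"rx":0,"ry":0,"rz":0,"fingers":0.2},{"dx":0,"dy":0,"dz":0,"rx":0,"ry":0,"rz":0,"fingers":0.2},{"dx":0,"dy":0,"dz":0,"rx":0,"ry":0,"rz":0,"fingers":0.2}]}}

```text
t: 22.43
tool_pos: [0.5485, -0.0245, 0.2073]
tcp_rot: [0.994, -0.111, 0.0, -0.0]
force: [1.3, 0.1, 0.3]
finger_gap: 0.0513
```

Run:
```python
from mv import *
S=snapshot("scene")
p,R,o=pose();print(p,o["force"],o["finger_gap"])
crop(S,250,150,140,150,4,"pics/c7.png")
```

```text
[ 0.54849811 -0.02452524  0.20728724] [0.37789341 0.95041519 0.06642492] 0.05101555498489575
```

View pics/c7.png

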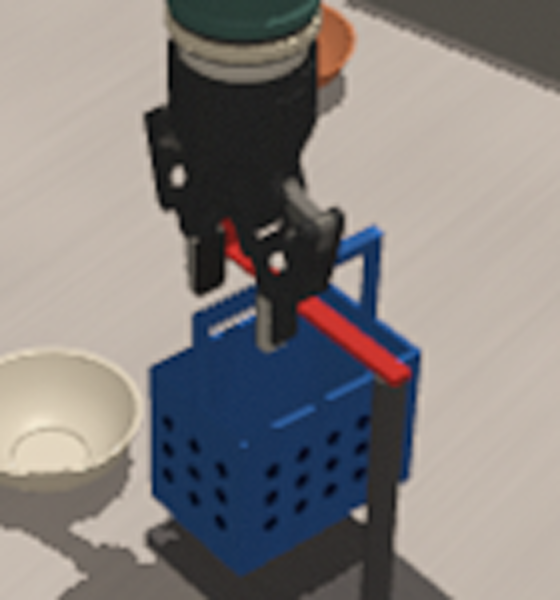

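Request:
{"method": "step_arm", "body": {"series": [{"dx":0,"dy":0,"dz":-0.3,"rx":0,"ry":0,"rz":0,"fingers":0.2},{"dx":0,"dy":0,"dz":-0.8,"rx":0,"ry":0,"rz":0,"fingers":0.2},{"dx":0,"dy":0,"dz":-1.5,"rx":0,"ry":0,"rz":0,"fingers":0.2},{"dx":0,"dy":0,"dz":-2.3,"rx":0,"ry":0,"rz":0,"fingers":0.2},{"dx":0,"dy":0,"dz":-3.2,"rx":0,"ry":0,"rz":0,"fingers":0.2},{"dx":0,"dy":0,"dz":-4.2,"rx":0,"ry":0,"rz":0,"fingers":0.2},{"dx":0,"dy":0,"dz":-5.2,"rx":0,"ry":0,"rz":0,"fingers":0.2},{"dx":0,"dy":1,"dz":-6,"rx":0,"ry":0,"rz":0,"fingers":0.2},{"dx":0,"dy":2,"dz":-6,"rx":0,"ry":0,"rz":0,"fingers":0.2},{"dx":0,"dy":3,"dz":-6,"rx":0,"ry":0,"rz":0,"fingers":0.2}]}}

```text
t: 23.32
tool_pos: [0.5295, -0.1131, 0.3913]
tcp_rot: [0.994, -0.11, 0.003, 0.001]
force: [0.3, -1.0, -1.3]
finger_gap: 0.0513
```

Request:
{"method": "step_arm", "body": {"series": [{"dx":-0.3,"dy":1,"dz":0,"rx":0,"ry":0,"rz":0,"fingers":0.2},{"dx":-0.6,"dy":2,"dz":0,"rx":0,"ry":0,"rz":0,"fingers":0.2},{"dx":-0.9,"dy":3,"dz":0,"rx":0,"ry":0,"rz":0,"fingers":0.2},{"dx":-1.2,"dy":4,"dz":0,"rx":0,"ry":0,"rz":0,"fingers":0.2},{"dx":-1.2,"dy":4.5,"dz":0,"rx":0,"ry":0,"rz":0,"fingers":0.2},{"dx":-1.2,"dy":4.5,"dz":0,"rx":0,"ry":0,"rz":0,"fingers":0.2}]}}

```text
t: 23.82
tool_pos: [0.4626, -0.2389, 0.3881]
tcp_rot: [0.994, -0.113, 0.0, 0.001]
force: [-0.6, 0.4, -0.1]
finger_gap: 0.0514
```

Run:
```python
from mv import *
S=snapshot("scene");T=snapshot("top")
cv2.imwrite("pics/d0.png",S[:,:,::-1]);cv2.imwrite("pics/d1.png",T[:,:,::-1])
crop(S,260,160,120,160,4,"pics/d2.png");crop(T,250,180,120,130,5,"pics/d3.png")
p,R,o=pose();print(p,o["force"],o["t"])
```

```text
[ 0.46373496 -0.23630262  0.38790089] [1.33962659 0.51388757 0.69021886] 23.9167
```

View pics/d0.png

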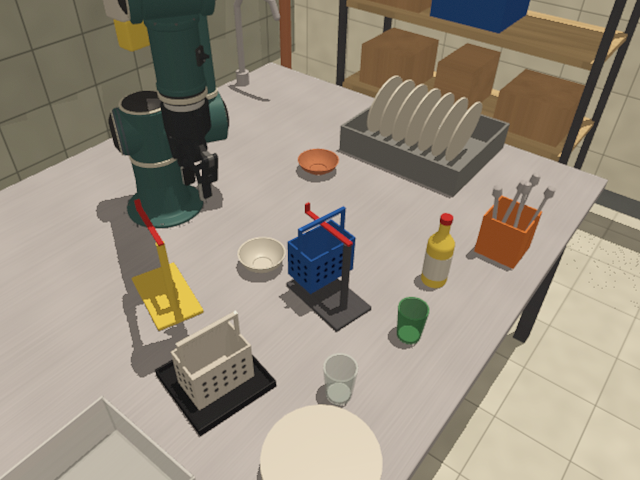

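View pics/d1.png

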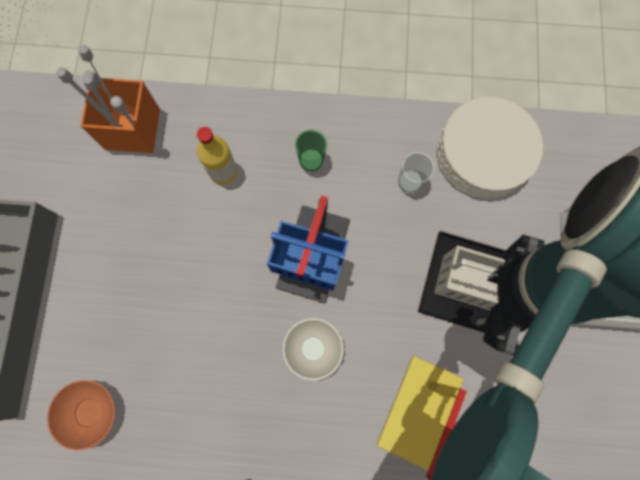

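View pics/d2.png

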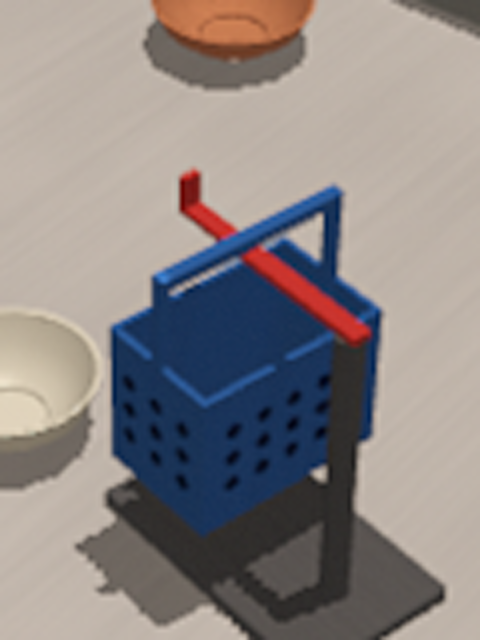

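View pics/d3.png

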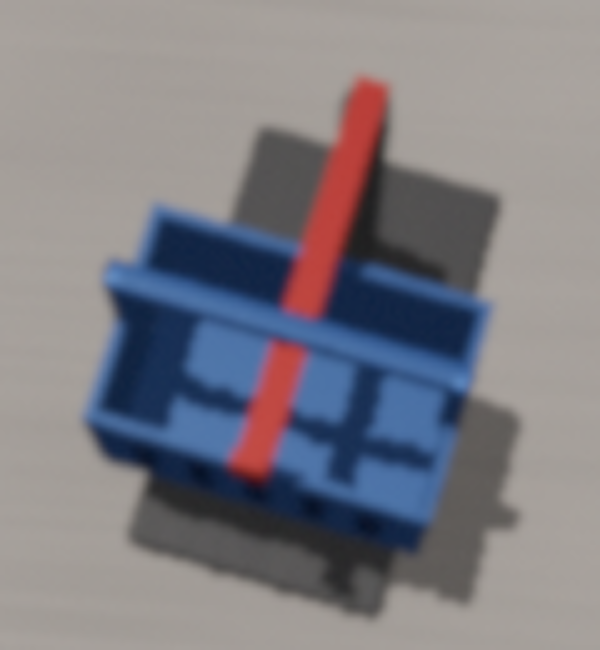

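Run:
```python
from fit import *
a,b=.042,.065;s,t="scene","top"
c=lambda u,v:(250+u/5,180+v/5)
d=lambda u,v:(260+u/4,160+v/4)
bb=[(t,(a,b,.1),c(155,205)),(t,(a,-b,.1),c(492,303)),(t,(-a,b,.1),c(88,418)),(t,(-a,-b,.1),c(428,522)),(t,(0,b,.162),c(108,266)),(t,(0,-b,.162),c(470,382)),
(s,(0,-b,.162),d(155,278)),(s,(0,b,.162),d(342,190)),(s,(-a,-b,.1),d(112,328)),(s,(a,-b,.1),d(205,404)),(s,(a,b,.1),d(381,312)),(s,(a,-b,0),d(203,534)),(s,(a,b,0),d(370,438)),(s,(-a,-b,0),d(115,455))]
q,r=fit(bb,[.557,.005,.06,-.22,0,0],True);print(q.round(4),np.degrees(q[3:]).round(1),np.abs(r).max())
R=Ro.from_euler("zyx",q[3:]).as_matrix();h=q[:3]+R@[0,0,.152];print("handle",h,rz(-.219).T@(h-[.638,-.0137,0]))
```

```text
[ 0.5567  0.006   0.0613 -0.2231  0.003  -0.0035] [-12.8   0.2  -0.2] 1.4754115010093187
handle [0.55712991 0.00648019 0.2132918 ] [-0.08332274  0.00212887  0.2132918 ]
```

```bash
python3 -c "
from bench import *
print(job_done())"
```

```text
the job is handed in; nothing more can be done
None
```

The white basket is now standing in the black tray and the blue basket is hanging on the hook. I handed the job in at about 24 s on the robot's clock.

- **White basket:** I gripped its handle beside the strip, lifted it over the hook's tip and lowered it into the tray. I felt contact before opening the gripper. The pictures after release show it upright inside the rim.
- **Blue basket:** I brought it in along the hook and lowered it until the force changed from −2.5 N to +5.9 N, then opened the gripper slowly. The last fit, using both cameras, puts the handle's middle 83 mm out from the post and 2 mm off centre, with a tilt of about 0.2°. The fitted handle height is 213 mm; the strip's top is at 215 mm, so the two agree within calibration.
- **Surroundings:** The bowl, both tumblers, the bottle and the yellow stand look unmoved in the final pictures. The gripper was open and clear of everything.

The only disagreement was in the single-camera checks while carrying the blue basket, which were 1–2 px off the prediction. A free fit from that one camera was about 2 cm out because it judges depth poorly, so I did not use it. None of my checks failed.

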